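# Sort inspected wooden pots, then shut and secure the packing case

### The arm

A 6-joint arm with a two-finger parallel gripper is mounted at the origin on the work surface. World frame = base frame: x ahead of the robot, y to its left, z up, the work surface at z = 0. Lengths are in m, angles in degrees, forces in N, time in s.
With the tool pointing down it reaches from about 0.35 to 0.875 m from the base axis. Payload 15.5 kg.
Tool frame: the origin (TCP) lies midway between the tips of the shut fingers; the grasp point (between the pads) lies 19 mm behind it; z points along the fingers, y is the line along which they close (so a half turn about z gives the same grasp; the last joint's range is limited). The gripper opens to 85 mm and grips with 20 to 120 N. Pads are 22 mm wide; open, the fingers measure 114 mm over their backs; the gripper's body (76 mm by 85 mm) begins 54 mm behind the grasp point. The pads swing forward as they close: fully open they stand 13 mm farther back than shut.
Start: joints at [63.512, 28.281, 77.091, -0, 74.628, -5.472], TCP at [0.224, 0.583, 0.194] pointing down, gripper open.
Joint ranges: [-166.48, 166.48], [-47.26, 123.95], [12.59, 153.08], [-70.14, 250.14], [6.76, 159.57], [-176.63, 176.63]. Speed limits (degrees/s): [108.29, 108.29, 147.25, 172.46, 172.46, 172.46].

### API

Orientations are given as a 3x3 rotation matrix whose columns are the frame's x, y, z axes.
In Python, from plant import env gives the robot as it stands.
- The arm moves only by the tool play_rows, never from a script. Its argument "deltas" is text: rows parted by semicolons, each of 7 numbers parted by spaces: the turn, a rotation vector about the tool's x, y, z normalised to -1 to 1, where 1 is pi rad, then the shift along the tool's x, y, z normalised to -1 to 1, where 1 is 100 mm, then the opening, from 0 (shut) to 1 (fully open). In form: rx ry rz dx dy dz claw; .... A call has 1 to 8 rows; each row is the pose to reach, as a shift and turn from the pose commanded when the call began, along the tool's axes at that moment, turning the shorter way round; what a row does not reach only later rows make up. A row lasts 1/10 s, in which the tool goes at most 50 mm and 8.59 degrees, less where a joint would pass 70% of its speed; a pose out of reach is approached as far as the arm can. A call with a number of a shift or a turn outside -1 to 1 is refused whole. A call with a gripper value outside its range is refused whole. The fingers move at their own pace and stop on an object; "grip_force" is the grip in N (left out, the last holds). Time passes only in rows, so rows that repeat a pose let the fingers close. It gives the time, the measured TCP pose, the force, the opening and the grip force at its end, in the units of the state.
- env.observe(): the state, without advancing time (a new reading comes with each control period).
- env.capture(name): name is "side" or "top"; returns a dict with "color" (420x560x3 uint8, red, green, blue), "fx", "fy", "cx", "cy" (pixels), "R" (3x3) and "t" (3): a world point X has camera coordinates R X + t. Camera axes: x right, y down, z forward; pixel columns grow to the right and rows downward; lengths in m; the calibration is good to about 2 mm. A picture is of the moment at which its call begins. There is no depth.
- env.close_job(): hands the job in; it is judged then, once.
The state is a dict: "clock": time; "joint_pos": joint angles; "qd": joint speeds; "tau": joint torques, N m; "eef_pos": TCP position; "eef_rot": TCP orientation; "ft_force": force on the tool from outside, world axes, zero at the start; "wrist_torque": the same for the moment, N m; "width": finger opening in m; "grip_force": force on a finger pad.
Only numpy, scipy, OpenCV 4.12 (cv2) and the standard library are available. Lean on these libraries where they do the work, as an engineer would, in place of code of your own. Each camera call takes 0.05 s, during which the arm holds its last target. There are 200 camera calls.

### The job

Sort the wooden pots by the tag on their lids: stand every pot with a round paper dot upright in a nest of its own in the open packing case, and every pot with a taped cross upright in a nest of its own on the reject rack. Once all the dotted pots are in the case, push its lid fully shut, and only then turn the turnbutton square across the lid to secure it. Leave the glue bottle, the brush and the sanding block where they are.

Things in the scene. Friction and masses are not known exactly. Their poses are not given: they have to be found in the camera images.
- case: fixed plywood packing case. Origin: centre of its underside; +x points to the hinge side, y along its length, z up. Outside 146 (x) by 232 (y) mm, walls 8 thick, floor 8 thick, wall tops 62 mm above the bench. Three nests in a row along y (y = -70, 0, 70 mm; x = 0), 27 mm of clear floor between their strips and each long wall. A ledge on the -x side carries the turnbutton.
- lid (a joint): angle of the case's lid, rad: 0 = shut flat on the walls; starts at 1.65 to 1.9, stops at 2.0. A plywood board 146 mm (across) by 232 by 8 mm, hinged along the case's +x wall; the stiff hinge stays where left (0.35 N m to move), so push it all the way down. A wooden knob (24 mm across, 22 high) stands on its outer face, 70 mm from the hinge, mid-length.
- lid_hinge (a point): middle of the lid's hinge axis, which runs along the case's y, at case x = 73 mm, 62 mm above the bench; the shut lid's underside lies in this plane
- lid_edge (a point): middle of the lid's free edge, on its upper (outer) face: 146 mm from the hinge axis along the lid and 8 mm above the underside; shut, it lies 70 mm above the bench
- turnbutton (a joint): angle of the turnbutton, rad, counter-clockwise seen from above: 0 = along the case's y, clear of the lid (starts between -0.2 and 0.2); 1.57 = across, one end over the lid, which secures it. Stops at -0.25 and 1.6. Stiff enough to stay where left (0.05 N m).
- turnbutton_mid (a point): middle of the turnbutton, on its upright pivot at case x = -90, y = 0, 82 mm above the bench: a steel bar 70 mm long, 14 wide, 18 high, underside 73 and top 91 mm above the bench, a 2 mm screw head on top. Its dark wooden ledge (case x -73 to -109, y within 45 mm, top 70 mm above the bench) is level with the shut lid's top.
- rack: reject rack fixed to the bench: a pale wooden board 86 mm (x) by 216 mm (y) by 8 mm without walls, with three nests in a row along y (at y = -70, 0, 70 mm, x = 0). Origin: centre of its underside, z up.
- case_nest0 (a point): centre of the floor of a nest of the packing case, 8 mm above the bench: a 64 mm square marked off by wooden strips 8 mm high and 6 mm wide; holds one pot
- case_nest1 (a point): centre of the floor of a nest of the packing case, 8 mm above the bench: a 64 mm square marked off by wooden strips 8 mm high and 6 mm wide; holds one pot
- case_nest2 (a point): centre of the floor of a nest of the packing case, 8 mm above the bench: a 64 mm square marked off by wooden strips 8 mm high and 6 mm wide; holds one pot
- rack_nest0 (a point): centre of the floor of a nest of the reject rack, 8 mm above the bench: a 64 mm square marked off by wooden strips 8 mm high and 6 mm wide; holds one pot
- rack_nest1 (a point): centre of the floor of a nest of the reject rack, 8 mm above the bench: a 64 mm square marked off by wooden strips 8 mm high and 6 mm wide; holds one pot
- rack_nest2 (a point): centre of the floor of a nest of the reject rack, 8 mm above the bench: a 64 mm square marked off by wooden strips 8 mm high and 6 mm wide; holds one pot
- dot_pot1: a small round turned pot of mosaic hardwood, 54 mm in diameter and 40 mm high, with a flat black snap lid flush with its side, 90 g; on its lid a round white paper dot 32 mm across: it has passed inspection. Origin: centre of its underside, z up. May be absent.
- dot_pot2: a small round turned pot of mosaic hardwood, 54 mm in diameter and 40 mm high, with a flat black snap lid flush with its side, 90 g; on its lid a round white paper dot 32 mm across: it has passed inspection. Origin: centre of its underside, z up. May be absent.
- dot_pot3: a small round turned pot of mosaic hardwood, 54 mm in diameter and 40 mm high, with a flat black snap lid flush with its side, 90 g; on its lid a round white paper dot 32 mm across: it has passed inspection. Origin: centre of its underside, z up. May be absent.
- cross_pot1: a small round turned pot of mosaic hardwood, 54 mm in diameter and 40 mm high, with a flat black snap lid flush with its side, 90 g; on its lid a cross of two strips of tan masking tape, each 50 mm by 10 mm: it is a reject. Origin: centre of its underside, z up. May be absent.
- cross_pot2: a small round turned pot of mosaic hardwood, 54 mm in diameter and 40 mm high, with a flat black snap lid flush with its side, 90 g; on its lid a cross of two strips of tan masking tape, each 50 mm by 10 mm: it is a reject. Origin: centre of its underside, z up. May be absent.
- cross_pot3: a small round turned pot of mosaic hardwood, 54 mm in diameter and 40 mm high, with a flat black snap lid flush with its side, 90 g; on its lid a cross of two strips of tan masking tape, each 50 mm by 10 mm: it is a reject. Origin: centre of its underside, z up. May be absent.
- glue: bystander: upright white glue bottle, 52 mm in diameter, 150 mm high, orange cap; origin centre of its underside
- brush: bystander: small brush 190 mm long lying on the bench; origin under its middle
- sanding_block: bystander: cork sanding block 110 by 65 by 35 mm; origin centre of its underside
Things that resemble listed ones, but are neither listed nor needed, are in the scene too. What is shaped like the cross_pot2 but yellow is not meant. Leave any purple look-alike of the dot_pot3 alone.

How it is judged:
By the outcome, as a careful person would: the job done as asked, in the order asked, and still so for the second after the job is handed in, with the robot touching nothing.
Of dot_pot1, dot_pot2, dot_pot3, cross_pot1, cross_pot2, cross_pot3 only 4 to 6 are there at a start; the rules pass over those that are not, and their reading is None.
At some moment in a run one of dot_pot1, dot_pot2, dot_pot3, cross_pot1, cross_pot2, cross_pot3 may be knocked a few centimetres aside while the robot is not near it.
It also fails if it takes over 210 s, if anything falls off the work surface, if the arm or the gripper's body presses on something with over 40 N, if the wrist force passes 120 N, or if a joint passes its speed limit or range.

## Working session

There is one attempt and no reset: what is moved stays moved. The work goes in short steps, Python scripts to look and compute and a tool call to move; the robot and the scene stay as the last step left them, time stands still between calls to the robot, and variables do not carry over. Pictures are saved under pics/ and viewed, at most 14 in all, crops included, and the job is handed in when it is done.

Besides the shell and the picture viewer there is one more tool, called after "Call:" as name(argument=value, ...), one argument or row to a line, values as JSON. play_rows: Moves the arm, as the interface text tells. Scaled input: -1 to 1 covers 100 mm each way for a shift and pi rad each way for a turn. Its arguments: {"type":"object","properties":{"deltas":{"type":"string"},"grip_force":{"type":"number"}},"required":["deltas"]}

```bash
mkdir -p pics; ls
cat > h.py <<'E'
import numpy as np, cv2
from plant import env
def cap(n,save=None):
    c=env.capture(n)
    if save: cv2.imwrite('pics/'+save,cv2.cvtColor(c['color'],cv2.COLOR_RGB2BGR))
    return c
def ray(c,u,v,z):
    R=np.array(c['R']);t=np.array(c['t']);o=-R.T@t
    d=R.T@np.array([(u-c['cx'])/c['fx'],(v-c['cy'])/c['fy'],1]);return o+d*(z-o[2])/d[2]
def rd(c,u,v):
    R=np.array(c['R']);t=np.array(c['t'])
    d=R.T@np.array([(u-c['cx'])/c['fx'],(v-c['cy'])/c['fy'],1]);return -R.T@t,d/np.linalg.norm(d)
def tri(c1,p1,c2,p2):
    o1,d1=rd(c1,*p1);o2,d2=rd(c2,*p2)
    A=np.stack([d1,-d2],1);s=np.linalg.lstsq(A,o2-o1,rcond=None)[0]
    a,b=o1+s[0]*d1,o2+s[1]*d2;return (a+b)/2,np.linalg.norm(a-b)
def proj(c,X):
    p=np.array(c['R'])@np.array(X)+np.array(c['t']);return c['fx']*p[0]/p[2]+c['cx'],c['fy']*p[1]/p[2]+c['cy']
E
python3 - <<'E'
from h import *
np.set_printoptions(precision=3,suppress=True)
for n in('top','side'):
    c=cap(n,n+'0.png');print(n,c['fx'],c['cx'],c['cy'],c['R'],c['t'])
o=env.observe();print(o['eef_pos'],o['eef_rot'],o['width'])
E
```

```text
pics
top 534.1446703226296 269.8563450650823 219.92227137159648 [[-0.005 -1.    -0.003]
 [-0.994  0.006 -0.109]
 [ 0.109  0.002 -0.994]] [-0.056  0.576  1.528]
side 391.4853976858195 282.3295299036972 210.91702127744426 [[ 0.809 -0.587  0.001]
 [-0.293 -0.405 -0.866]
 [ 0.509  0.701 -0.5  ]] [-0.472  0.213  0.837]
[0.224 0.583 0.194] [[-0.933  0.359 -0.   ]
 [ 0.359  0.933 -0.001]
 [ 0.    -0.001 -1.   ]] 0.08545860844208539
```

View pics/top0.png

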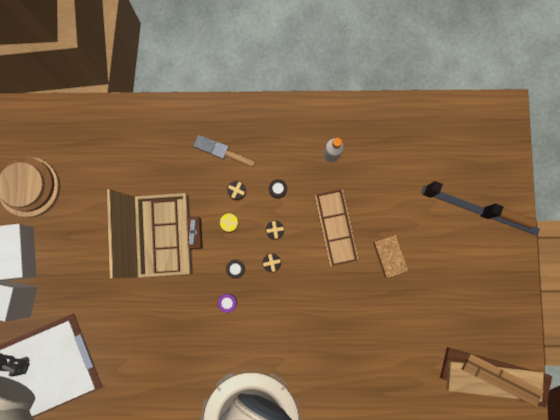

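View pics/side0.png

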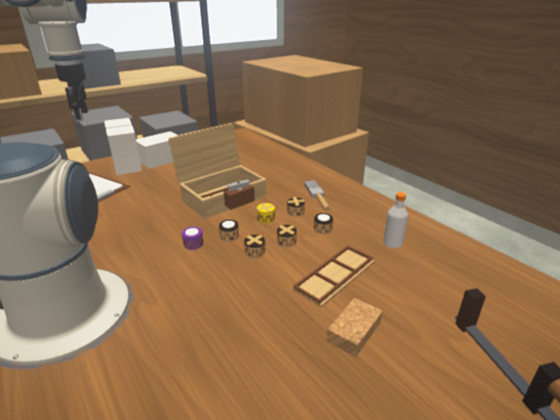

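The top view shows dotted pots near (278,188) and (235,268), and crosses at (236,190), (275,230) and (271,263). The yellow decoy is at (229,222) and the purple one at (228,303). The case spans (135..190,195..275) with its hinge on the left (+y), the turnbutton is at (193,232), and the rack is centred at (337,228).

Run:
```python
from h import *
np.set_printoptions(precision=4,suppress=True)
T=cap('top');S=cap('side')
def blobs(m,lo,hi):
    n,l,s,c=cv2.connectedComponentsWithStats(m.astype(np.uint8));return [(c[i].round(2),s[i][4],s[i][2:4]) for i in range(1,n) if lo<s[i][4]<hi]
def masks(c):
    h=cv2.cvtColor(c['color'],cv2.COLOR_RGB2HSV).astype(int);H,Sa,V=h[...,0],h[...,1],h[...,2]
    white=(Sa<45)&(V>170)
    dark=(V<70)
    return white,dark,h
for nm,c,box in(('top',T,(100,150,360,320)),('side',S,(150,150,400,320))):
    w,d,h=masks(c);x0,y0,x1,y1=box
    print(nm,'white',[(b[0]+[x0,y0],b[1],b[2]) for b in blobs(w[y0:y1,x0:x1],15,400)])
for nm,c,box in(('top',T,(100,170,400,320)),('side',S,(165,120,400,320))):
    x0,y0,x1,y1=box
    im=cv2.cvtColor(c['color'][y0:y1,x0:x1],cv2.COLOR_RGB2BGR)
    f=min(800/im.shape[1],600/im.shape[0]);print(nm,f)
    cv2.imwrite(f'pics/{nm}_c.png',cv2.resize(im,None,fx=f,fy=f,interpolation=cv2.INTER_CUBIC))
for p in[(236,190),(278,188),(229,222),(275,230),(235,268),(271,263),(228,303)]: print(p,ray(T,*p,.04),proj(S,ray(T,*p,.04)))
```

```text
top white [(array([277.5 , 187.79]), np.int32(86), array([10, 11], dtype=int32)), (array([234.82, 268.64]), np.int32(95), array([11, 11], dtype=int32)), (array([226.55, 302.89]), np.int32(101), array([12, 11], dtype=int32))]
side white [(array([231.81, 183.88]), np.int32(16), array([9, 3], dtype=int32)), (array([316.05, 189.87]), np.int32(63), array([13,  7], dtype=int32)), (array([394.59, 211.67]), np.int32(95), array([11, 12], dtype=int32)), (array([323.22, 217.08]), np.int32(64), array([12,  7], dtype=int32)), (array([227.94, 223.87]), np.int32(70), array([13,  7], dtype=int32)), (array([191.25, 231.39]), np.int32(76), array([13,  8], dtype=int32))]
top 2.6666666666666665
side 3.0
(236, 190) [0.6633 0.0396 0.04  ] (np.float64(295.9852952586738), np.float64(200.53408920353561))
(278, 188) [ 0.6685 -0.0831  0.04  ] (np.float64(324.18685219836823), np.float64(216.91211046677228))
(229, 222) [0.5694 0.0598 0.04  ] (np.float64(266.46111717441914), np.float64(206.80143485738841))
(275, 230) [ 0.5454 -0.0736  0.04  ] (np.float64(286.93634156960474), np.float64(229.29677099352503))
(235, 268) [0.4363 0.0421 0.04  ] (np.float64(229.61984309328662), np.float64(223.36970558177725))
(271, 263) [ 0.4501 -0.0615  0.04  ] (np.float64(254.26310973468125), np.float64(238.98597004503117))
(228, 303) [0.3369 0.0619 0.04  ] (np.float64(192.8061698475699), np.float64(231.80002776411396))
```

View pics/top_c.png

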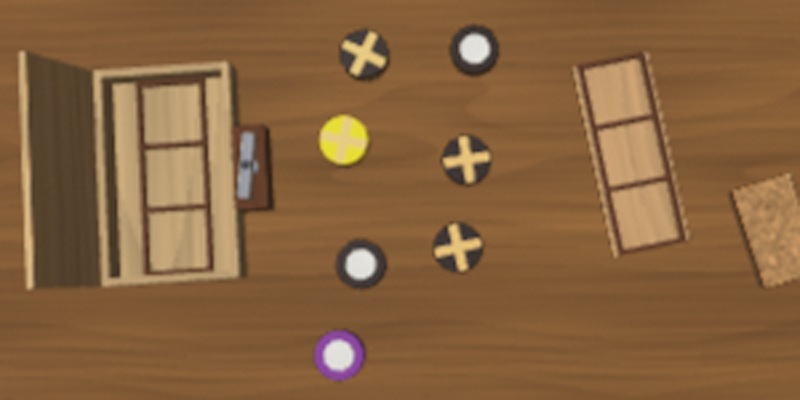

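View pics/side_c.png

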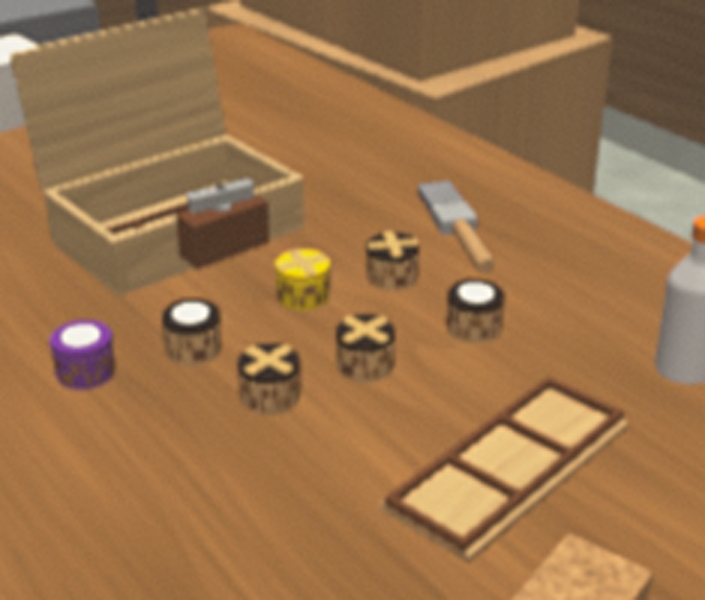

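The crops show the tags clearly. The rack nests are pale squares, at side-crop (560,416), (508,457) and (455,501). The case's rim corners are at top-crop (232,62), (243,277) and (103,286), which match side-crop (300,178), (122,237) and (48,190).

```bash
cat > meas.py <<'E'
from h import *
np.set_printoptions(precision=4,suppress=True)
def cc(m,lo,hi):
    n,l,s,c=cv2.connectedComponentsWithStats(m.astype(np.uint8));return [(c[i],s[i][4]) for i in range(1,n) if lo<s[i][4]<hi]
def tag(c,p,kind,r=9):
    # tag centroid near pixel p
    h=cv2.cvtColor(c['color'],cv2.COLOR_RGB2HSV).astype(int)
    m=((h[...,1]<60)&(h[...,2]>140)) if kind=='dot' else ((h[...,2]>150)&(h[...,1]<150)&(h[...,1]>40))
    Y,X=np.mgrid[:m.shape[0],:m.shape[1]];m&=(abs(X-p[0])<r)&(abs(Y-p[1])<(r if c['R'][2][2]<-.8 else 6))
    return np.array([X[m].mean(),Y[m].mean()]),m.sum()
def pot(T,S,p,kind):
    a,n=tag(T,p,kind);q=proj(S,ray(T,*a,.04));b,k=tag(S,q,kind)
    X,e=tri(T,a,S,b);return X,e,ray(T,*a,.04),n,k
E
python3 - <<'E'
from meas import *
T=cap('top');S=cap('side')
for p,k in[((278,188),'dot'),((235,268.6),'dot'),((236.5,190),'cross'),((275,230),'cross'),((271.5,262.5),'cross')]: print(p,k,*pot(T,S,p,k))
o=lambda q:(100+(q[0]+.5)/2.6667-.5,170+(q[1]+.5)/2.6667-.5); s=lambda q:(165+(q[0]+.5)/3-.5,120+(q[1]+.5)/3-.5)
for n,a,b,z in[('case HxLy',(232,62),(300,178),.062),('LxLy',(243,277),(122,237),.062),('LxHy',(103,286),(48,190),.062),('piv',(247,163),(222,187),.093),
 ('lidfar',(22,52),(205,10),.2),('lidnear',(30,288),(15,58),.2),('tbA',(247,133),(252,183),.091),('tbB',(243,198),(190,196),.091)]:
    print(n,*tri(T,o(a),S,s(b)),ray(T,*o(a),z))
for n,a in[('n0',(138,79)),('n1',(206,78)),('n2',(213,271)),('n3',(145,273))]: print(n,ray(T,*o(a),.016))
for c,nm in((T,'top'),(S,'side')):
    h=cv2.cvtColor(c['color'],cv2.COLOR_RGB2HSV).astype(int)
    x0,y0,x1,y1=(310,185,365,270) if nm=='top' else(285,240,385,310)
    m=((h[...,2]>150)&(h[...,1]<140))[y0:y1,x0:x1]
    print(nm,[(q[0]+[x0,y0],q[1]) for q in cc(m,40,900)], h[228,337] if nm=='top' else h[272,334])
E
```

```text
(278, 188) dot [ 0.6684 -0.0813  0.039 ] 0.0017472206533038041 [ 0.6689 -0.0818  0.04  ] 101 72
(235, 268.6) dot [0.4333 0.0432 0.0387] 0.0026188416603407957 [0.4345 0.0426 0.04  ] 106 77
(236.5, 190) cross [0.6651 0.0393 0.0412] 0.0016241158962095967 [0.6646 0.0398 0.04  ] 117 91
(275, 230) cross [ 0.5464 -0.0726  0.0423] 0.001097485247514212 [ 0.547  -0.0729  0.04  ] 111 105
(271.5, 262.5) cross [ 0.4515 -0.0616  0.0413] 0.0016293290270817237 [ 0.4522 -0.062   0.04  ] 118 113
case HxLy [0.6492 0.1819 0.0613] 0.006628619601878429 [0.6519 0.1801 0.062 ]
LxLy [0.4234 0.1637 0.0676] 0.005559938099582204 [0.4209 0.1658 0.062 ]
LxHy [0.4132 0.314  0.0617] 0.0021751500285345005 [0.4122 0.3143 0.062 ]
piv [0.5386 0.1592 0.0905] 0.0028935064677120554 [0.5396 0.1582 0.093 ]
lidfar [0.6412 0.3639 0.2013] 0.0015590374429924976 [0.6408 0.3647 0.2   ]
lidnear [0.4115 0.351  0.1965] 0.0029199764153553655 [0.4101 0.3506 0.2   ]
tbA [0.5721 0.1597 0.0853] 6.013987314787374e-06 [0.5715 0.1588 0.091 ]
tbB [0.5028 0.1627 0.0893] 0.0008017163491226502 [0.503  0.1623 0.091 ]
n0 [0.6409 0.2917 0.016 ]
n1 [0.6416 0.2162 0.016 ]
n2 [0.4281 0.2056 0.016 ]
n3 [0.4263 0.28   0.016 ]
top [(array([330.948 , 204.0181]), np.int32(442)), (array([322.6812, 230.087 ]), np.int32(138)), (array([336.0819, 227.0442]), np.int32(452)), (array([341.187, 250.213]), np.int32(460))] [ 16 111 188]
side [(array([351.1709, 259.056 ]), np.int32(357)), (array([346.2745, 282.4657]), np.int32(204)), (array([334.5746, 272.0856]), np.int32(409)), (array([316.2735, 286.4468]), np.int32(479)), (array([359.2723, 305.2894]), np.int32(235))] [ 19 114 230]
```

Call:
play_rows(
  deltas="0 0 -0.117 0 0 -0.96 1;0 0 -0.117 0 0 -0.96 1;0 0 -0.117 0 0 -0.96 1;0 0 -0.117 0 0 -0.96 1",
  grip_force=30,
)

```text
clock: 0.7
eef_pos: [0.2243, 0.5838, 0.2913]
eef_rot: [[-1.0, -0.002, 0.001], [-0.002, 1.0, 0.002], [-0.001, 0.002, -1.0]]
ft_force: [0.5, -0.5, -0.2]
width: 0.0855
grip_force: 0.0
```

Call:
play_rows(
  deltas="0 0 0 -0.35 -0.9 0 1;0 0 0 -0.35 -0.9 0 1;0 0 0 -0.35 -0.9 0 1",
)

```text
clock: 1.0
eef_pos: [0.26, 0.4888, 0.2891]
eef_rot: [[-1.0, 0.004, -0.001], [0.004, 1.0, -0.004], [0.001, -0.004, -1.0]]
ft_force: [0.5, -0.1, 0.1]
width: 0.0853
grip_force: 0.0
```

Call:
play_rows(
  deltas="0 0 0 -0.35 -0.9 0 1;0 0 0 -0.35 -0.9 0 1;0 0 0 -0.35 -0.9 0 1",
)

```text
clock: 1.3
eef_pos: [0.2949, 0.3994, 0.2893]
eef_rot: [[-1.0, 0.005, -0.001], [0.005, 1.0, -0.003], [0.001, -0.003, -1.0]]
ft_force: [-0.4, 1.3, -0.3]
width: 0.0854
grip_force: 0.0
```

Call:
play_rows(
  deltas="0 0 0 -0.35 -0.9 0 1;0 0 0 -0.35 -0.9 0 1;0 0 0 -0.35 -0.9 0 1",
)

```text
clock: 1.6
eef_pos: [0.3302, 0.3099, 0.2894]
eef_rot: [[-1.0, 0.005, -0.001], [0.005, 1.0, -0.002], [0.001, -0.002, -1.0]]
ft_force: [-0.2, -0.2, 0.2]
width: 0.0854
grip_force: 0.0
```

Call:
play_rows(
  deltas="0 0 0 -0.35 -0.9 0 1;0 0 0 -0.35 -0.9 0 1;0 0 0 -0.35 -0.9 0 1;0 0 0 -0.35 -0.9 0 1",
)

```text
clock: 2.0
eef_pos: [0.3645, 0.2233, 0.2896]
eef_rot: [[-1.0, 0.003, -0.001], [0.003, 1.0, -0.0], [0.001, -0.0, -1.0]]
ft_force: [0.3, 0.6, 0.1]
width: 0.0853
grip_force: 0.0
```

```bash
cat >> meas.py <<'E'
def st():
    o=env.observe();print('t',o['clock'],'tcp',np.array(o['eef_pos']),'w',o['width'],'F',np.array(o['ft_force']),'gf',o['grip_force']);return o
def go(o,X):
    d=np.array(o['eef_rot']).T@(np.array(X)-o['eef_pos']);print('shift/100mm',d/.1)
E
python3 - <<'E'
from meas import *
T=cap('top');S=cap('side')
for a,b in[((330.95,204.02),(351.17,259.06)),((336.08,227.04),(334.57,272.09)),((341.19,250.21),(316.27,286.45))]: print('rack',*tri(T,a,S,b),ray(T,*a,.008))
for p in[(202,0),(0,0)][:0]:pass
# case nests: pale floors in top view
h=cv2.cvtColor(T['color'],cv2.COLOR_RGB2HSV).astype(int);m=((h[...,2]>130)&(h[...,1]<140))[195:275,150:182]
print([(ray(T,*(q[0]+[150,195]),.008),q[1]) for q in cc(m,40,900)])
o=st();print(np.array(o['eef_rot']),np.array(o['joint_pos']))
E
```

```text
rack [ 0.6241 -0.24    0.0083] 0.001730151195299153 [ 0.6249 -0.2406  0.008 ]
rack [ 0.5553 -0.2539  0.0084] 0.0019037801166641385 [ 0.5561 -0.2545  0.008 ]
rack [ 0.4866 -0.2676  0.0083] 0.002208360394343779 [ 0.4875 -0.2683  0.008 ]
[(array([0.6526, 0.2586, 0.008 ]), np.int32(75)), (array([0.5173, 0.2449, 0.008 ]), np.int32(529)), (array([0.6022, 0.2548, 0.008 ]), np.int32(458)), (array([0.5322, 0.2505, 0.008 ]), np.int32(471)), (array([0.4625, 0.2461, 0.008 ]), np.int32(484))]
t 2.1 tcp [0.364  0.2244 0.2898] w 0.08536934730821559 F [ 0.114   0.2553 -1.7287] gf 0.0
[[-1.     -0.0004 -0.001 ]
 [-0.0004  1.      0.    ]
 [ 0.001   0.     -1.    ]] [ 23.6225   6.5442  94.1776   0.024   79.3275 -66.405 ]
```

Call:
play_rows(
  deltas="0 0 0 -0.35 -0.9 0.75 1;0 0 0 -0.35 -0.9 0.75 1;0 0 0 -0.35 -0.9 0.75 1;0 0 0 -0.35 -0.9 0.75 1",
)

```text
clock: 2.5
eef_pos: [0.3988, 0.133, 0.2132]
eef_rot: [[-1.0, 0.0, -0.004], [0.0, 1.0, -0.001], [0.004, -0.001, -1.0]]
ft_force: [-0.4, 0.4, 0.8]
width: 0.0854
grip_force: 0.0
```

Call:
play_rows(
  deltas="0 0 0 -0.35 -0.91 0.75 1;0 0 0 -0.35 -0.91 0.75 1;0 0 0 -0.35 -0.91 0.75 1;0 0 0 -0.35 -0.91 0.75 1;0 0 0 -0.35 -0.91 0.75 1",
)

```text
clock: 3.0
eef_pos: [0.4346, 0.0438, 0.1403]
eef_rot: [[-1.0, -0.001, -0.0], [-0.001, 1.0, 0.0], [0.0, 0.0, -1.0]]
ft_force: [-0.1, 0.7, 0.7]
width: 0.0855
grip_force: 0.0
```

Call:
play_rows(
  deltas="0 0 0 0 0 0.6 1;0 0 0 0 0 0.6 1;0 0 0 0 0 0.6 1;0 0 0 0 0 0.6 1",
)

```text
clock: 3.4
eef_pos: [0.435, 0.0433, 0.0814]
eef_rot: [[-1.0, -0.002, 0.001], [-0.002, 1.0, 0.0], [-0.001, 0.0, -1.0]]
ft_force: [-0.3, 0.0, -0.4]
width: 0.0855
grip_force: 0.0
```

Run:
```python
from meas import *
o=st();go(o,(.4338,.0430,.008))
```

```text
t 3.4 tcp [0.435  0.0433 0.0814] w 0.08551728939380043 F [-0.31    0.0275 -0.429 ] gf 0.0
shift/100mm [ 0.0122 -0.0025  0.7339]
```

Call:
play_rows(
  deltas="0 0 0 0.01 0 0.5 1;0 0 0 0.01 0 0.73 1;0 0 0 0.01 0 0.73 1;0 0 0 0.01 0 0.73 1",
)

```text
clock: 3.8
eef_pos: [0.4343, 0.0427, 0.0085]
eef_rot: [[-1.0, -0.001, 0.001], [-0.001, 1.0, -0.0], [-0.001, -0.0, -1.0]]
ft_force: [0.5, 0.3, 0.5]
width: 0.0854
grip_force: 0.0
```

Call:
play_rows(
  deltas="0 0 0 0 0 0 0.3;0 0 0 0 0 0 0.3;0 0 0 0 0 0 0.3;0 0 0 0 0 0 0.3;0 0 0 0 0 0 0.3;0 0 0 0 0 0 0.3;0 0 0 0 0 0 0.3;0 0 0 0 0 0 0.3",
  grip_force=30,
)

```text
clock: 4.6
eef_pos: [0.4335, 0.0426, 0.0071]
eef_rot: [[-1.0, -0.001, -0.0], [-0.001, 1.0, 0.0], [0.0, 0.0, -1.0]]
ft_force: [0.0, 0.5, -0.2]
width: 0.0257
grip_force: 0.0
```

Call:
play_rows(
  deltas="0 0 0 0 0 -0.3 0.3;0 0 0 0 0 -0.6 0.3;0 0 0 0 0 -0.95 0.3;0 0 0 0 0 -0.95 0.3;0 0 0 0 0 -0.95 0.3",
)

```text
clock: 5.1
eef_pos: [0.4339, 0.0426, 0.1027]
eef_rot: [[-1.0, -0.001, 0.002], [-0.001, 1.0, -0.0], [-0.002, -0.0, -1.0]]
ft_force: [-0.8, -0.8, -0.6]
width: 0.0254
grip_force: 0.0
```

Call:
play_rows(
  deltas="0 0 0 0 0 -0.35 0.3;0 0 0 0 0 -0.35 0.3;0 0 0 0 0 -0.35 0.3",
)

```text
clock: 5.4
eef_pos: [0.4334, 0.0426, 0.1366]
eef_rot: [[-1.0, -0.001, -0.0], [-0.001, 1.0, 0.0], [0.0, 0.0, -1.0]]
ft_force: [-0.5, 0.0, -0.9]
width: 0.0258
grip_force: 0.0
```

Run:
```python
from meas import *
T=cap('top');S=cap('side','held1.png')
o=st();go(o,(.4637,.2455,.138))
# gripper crop
u,v=map(int,proj(S,o['eef_pos']));im=cv2.imread('pics/held1.png')[max(0,v-60):v+40,u-60:u+60]
cv2.imwrite('pics/held1c.png',cv2.resize(im,None,fx=5,fy=5))
```

```text
t 5.5 tcp [0.4328 0.0426 0.136 ] w 0.025651130099142123 F [-0.7475 -0.3522  0.3253] gf 0.0
shift/100mm [-0.3105  2.0286 -0.0203]
```

View pics/held1c.png

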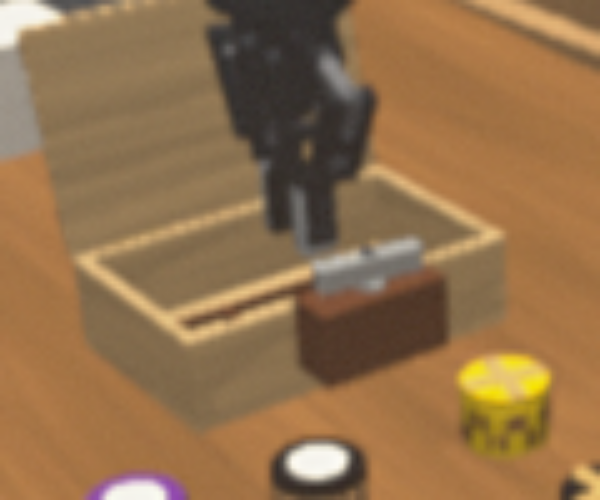

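The fingers closed on nothing: the width followed the 0.3 command and no force was felt. The dotted pot is still on the bench at crop (318,462), so I'll locate it again.

```bash
cat >> meas.py <<'E'
def allp(z=.04):
    T=cap('top');S=cap('side');h=cv2.cvtColor(T['color'],cv2.COLOR_RGB2HSV).astype(int)
    w=(h[...,1]<60)&(h[...,2]>140)
    hs=cv2.cvtColor(S['color'],cv2.COLOR_RGB2HSV).astype(int);ws=(hs[...,1]<60)&(hs[...,2]>140)
    tp=[q for q,n in cc(w[150:320,205:300],50,160)];tp=[q+[205,150] for q in tp]
    sp=[q for q,n in cc(ws[160:320,165:360],30,160)];sp=[q+[165,160] for q in sp]
    for a in tp:
        e=proj(S,ray(T,*a,z));b=min(sp,key=lambda q:np.hypot(*(q-e)));print('dot',a,b,*tri(T,a,S,b),ray(T,*a,z))
    return T,S
E
python3 - <<'E'
from meas import *
T,S=allp()
for p in[(236.5,190),(275,230),(271.5,262.5)]: print('cross',*pot(T,S,p,'cross'))
st()
E
```

```text
dot [219.2817 152.493 ] [313.7047 187.0403] [0.7768 0.0902 0.032 ] 0.001424154340665955 [0.7754 0.089  0.04  ]
dot [277.5545 187.8911] [323.375  217.0139] [ 0.6684 -0.0813  0.039 ] 0.0017472206533037018 [ 0.6689 -0.0818  0.04  ]
dot [226.6422 302.8532] [191.2738 231.4405] [0.336  0.0664 0.0392] 0.0027614513369198057 [0.3373 0.0658 0.04  ]
cross [0.665  0.039  0.0424] 0.0020549213826999415 [0.6645 0.0397 0.04  ] 112 96
cross [ 0.5461 -0.0725  0.0414] 0.001969631745606121 [ 0.5471 -0.073   0.04  ] 108 101
cross [ 0.4513 -0.0614  0.0415] 0.0019243240916908654 [ 0.4521 -0.0619  0.04  ] 117 118
t 5.6 tcp [0.4329 0.0426 0.1361] w 0.025632553579824954 F [ 0.2578 -0.2985 -0.4769] gf 0.0
```

Run:
```python
from meas import *
S=cap('side');hs=cv2.cvtColor(S['color'],cv2.COLOR_RGB2HSV).astype(int);ws=(hs[...,1]<60)&(hs[...,2]>140)
for q,n in cc(ws[160:320,165:360],30,160): print(q+[165,160],n,ray(S,*(q+[165,160]),.0395))
cv2.imwrite('pics/s3.png',cv2.resize(cv2.cvtColor(S['color'][120:290,170:380],cv2.COLOR_RGB2BGR),None,fx=3,fy=3))
```

```text
[313.6913 187.0403] 149 [0.7661 0.0792 0.0395]
[232.0625 184.0938] 32 [0.5633 0.2521 0.0395]
[323.375  217.0139] 72 [ 0.6669 -0.0816  0.0395]
[228.0127 223.8608] 79 [0.4319 0.0432 0.0395]
[191.2738 231.4405] 84 [0.3347 0.0667 0.0395]
```

View pics/s3.png

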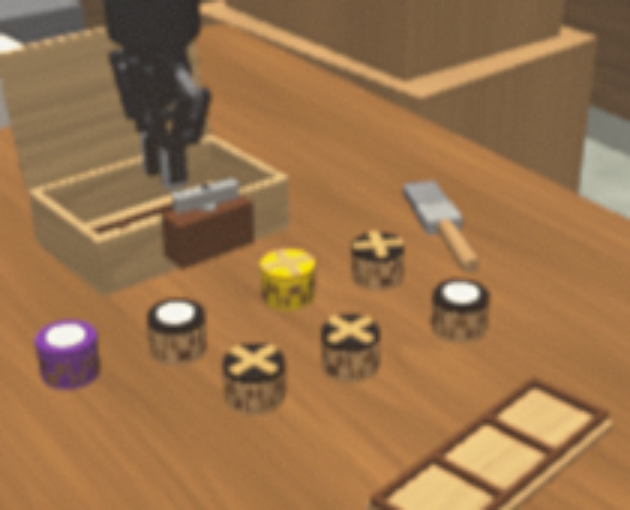

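The pot hasn't moved. It's still at (0.432,0.043), so the fingers seem to have closed above it. I'll check the tip height from the pictures.

Run:
```python
from meas import *
o=st();T=cap('top');S=cap('side')
p=np.array(o['eef_pos']);
for dz in(0,.01,.02,.03,.04): print(dz,proj(S,p+[0,0,dz]),proj(T,p+[0,0,dz]))
im=np.hstack([cv2.resize(cv2.cvtColor(c['color'][v-45:v+15,u-30:u+30],cv2.COLOR_RGB2BGR),None,fx=6.5,fy=6.5) for c in(S,T) for u,v in[tuple(map(round,proj(c,p)))]])
print([tuple(map(round,proj(c,p))) for c in(S,T)],im.shape);cv2.imwrite('pics/tip.png',im)
```

```text
t 5.65 tcp [0.433  0.0426 0.1363] w 0.02546666779069108 F [-0.2307 -0.6954  1.0459] gf 0.0
0 (np.float64(225.96623811638332), np.float64(192.2446599842246)) (np.float64(232.3946535489727), np.float64(268.55701593798415))
0.01 (np.float64(225.69418092172833), np.float64(188.81025906962768)) (np.float64(232.12286867367635), np.float64(268.48867001504436))
0.02 (np.float64(225.41943034688506), np.float64(185.34185740973206)) (np.float64(231.84727823383477), np.float64(268.4193671042632))
0.03 (np.float64(225.1419461959797), np.float64(181.8389475790838)) (np.float64(231.56780173695583), np.float64(268.34908696414004))
0.04 (np.float64(224.8616874692981), np.float64(178.30101200469176)) (np.float64(231.28435640440537), np.float64(268.27780877827706))
[(226, 192), (232, 269)] (390, 780, 3)
```

View pics/tip.png

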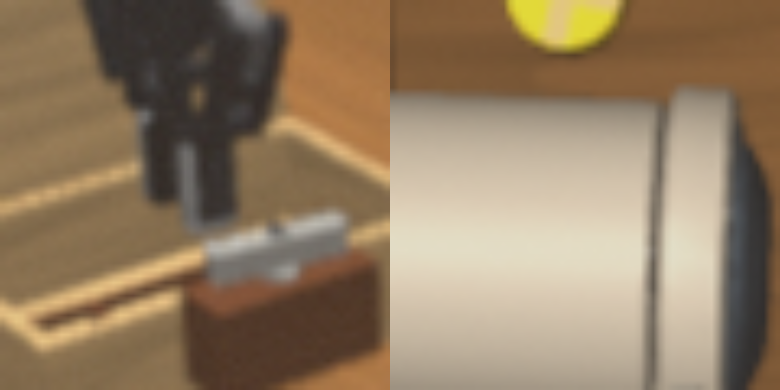

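The left half shows finger tips at about crop (187,215), but the reported TCP should be at (195,292). So the tips look about 30 mm higher than reported. I'll open, descend beside the pot and look.

Call:
play_rows(
  deltas="0 0 0 0 0 0.5 1;0 0 0 0 0 0.8 1;0 0 0 0 0 0.8 1;0 0 0 0 0 0.8 1;0 0 0 0 0 0.8 1;0 0 0 0 0 0.8 1",
)

```text
clock: 6.35
eef_pos: [0.4345, 0.0426, 0.0585]
eef_rot: [[-1.0, -0.001, 0.002], [-0.001, 1.0, -0.0], [-0.002, -0.0, -1.0]]
ft_force: [-0.3, 0.0, -1.1]
width: 0.085
grip_force: 0.0
```

Call:
play_rows(
  deltas="0 0 0 0 0 0.5 1;0 0 0 0 0 0.5 1;0 0 0 0 0 0.5 1;0 0 0 0 0 0.5 1",
)

```text
clock: 6.75
eef_pos: [0.4343, 0.0426, 0.0091]
eef_rot: [[-1.0, -0.001, 0.002], [-0.001, 1.0, -0.0], [-0.002, -0.0, -1.0]]
ft_force: [-0.8, -0.9, -0.4]
width: 0.0851
grip_force: 0.0
```

Run:
```python
from meas import *
o=st();S=cap('side');u,v=map(round,proj(S,o['eef_pos']))
cv2.imwrite('pics/dn.png',cv2.resize(cv2.cvtColor(S['color'][v-75:v+25,u-65:u+65],cv2.COLOR_RGB2BGR),None,fx=6,fy=6,interpolation=cv2.INTER_CUBIC));print(u,v)
```

```text
t 6.75 tcp [0.4343 0.0426 0.0091] w 0.08509439473364877 F [-0.8375 -0.874  -0.3693] gf 0.0
230 233
```

View pics/dn.png

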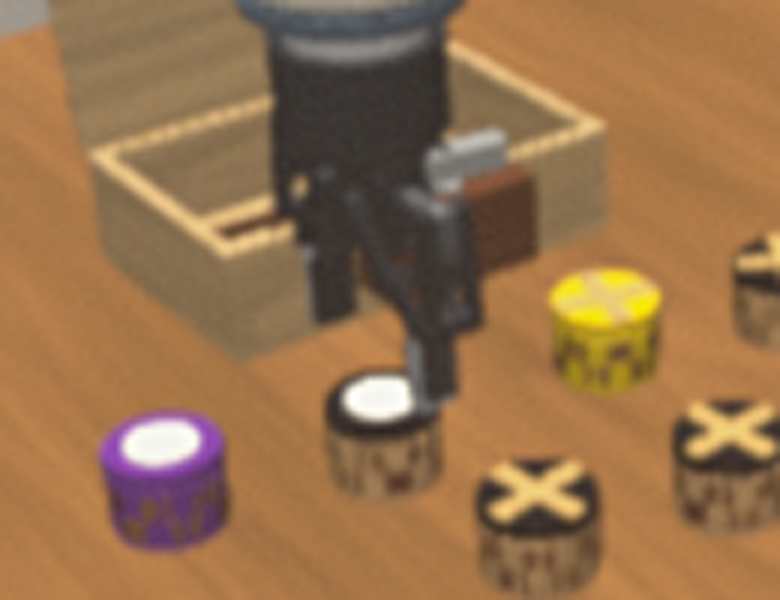

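The picture shows both open tips hanging above the pot's top, with their middle at about crop (381,358) and the dot at (378,398). So the real tips sit about 35 mm above the nominal ones. I'll descend further in small steps, watching the force.

Call:
play_rows(
  deltas="0 0 0 0 0 0.05 1;0 0 0 0 0 0.1 1;0 0 0 0 0 0.15 1;0 0 0 0 0 0.15 1",
)

```text
clock: 7.2
eef_pos: [0.4332, 0.0426, -0.0083]
eef_rot: [[-1.0, -0.001, -0.001], [-0.001, 1.0, 0.0], [0.001, 0.0, -1.0]]
ft_force: [0.1, 0.6, -1.1]
width: 0.0856
grip_force: 0.0
```

Run:
```python
from meas import *
o=st();S=cap('side');u,v=map(round,proj(S,o['eef_pos']))
cv2.imwrite('pics/dn2.png',cv2.resize(cv2.cvtColor(S['color'][v-65:v+25,u-45:u+45],cv2.COLOR_RGB2BGR),None,fx=6,fy=6,interpolation=cv2.INTER_CUBIC));print(u,v)
```

```text
t 7.2 tcp [ 0.4332  0.0426 -0.0083] w 0.08555930487852252 F [ 0.0903  0.5912 -1.0827] gf 0.0
230 238
```

View pics/dn2.png

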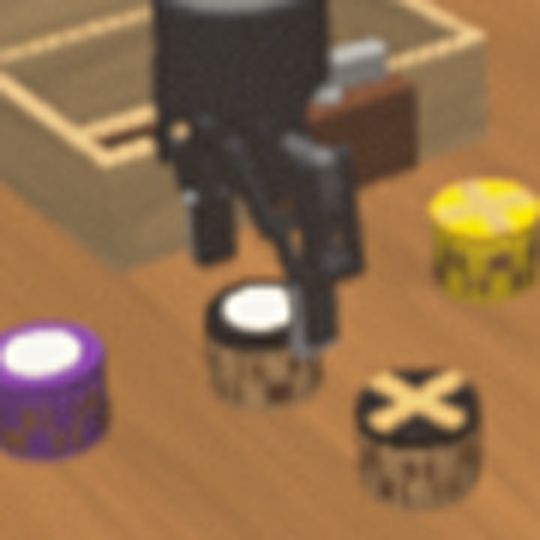

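The tips' middle is now at crop (264,306), level with the pot's top, and no force is felt, so the offset is vertical. I'll go 22 mm lower and grip.

Call:
play_rows(
  deltas="0 0 0 0 0 0.05 1;0 0 0 0 0 0.1 1;0 0 0 0 0 0.15 1;0 0 0 0 0 0.2 1;0 0 0 0 0 0.22 1;0 0 0 0 0 0.22 1",
)

```text
clock: 7.85
eef_pos: [0.4333, 0.0426, -0.0302]
eef_rot: [[-1.0, -0.001, -0.001], [-0.001, 1.0, 0.0], [0.001, 0.0, -1.0]]
ft_force: [-0.9, -0.2, 0.9]
width: 0.0856
grip_force: 0.0
```

Call:
play_rows(
  deltas="0 0 0 0 0 0 0.3;0 0 0 0 0 0 0.3;0 0 0 0 0 0 0.3;0 0 0 0 0 0 0.3;0 0 0 0 0 0 0.3;0 0 0 0 0 0 0.3;0 0 0 0 0 0 0.3;0 0 0 0 0 0 0.3",
  grip_force=30,
)

```text
clock: 8.65
eef_pos: [0.4337, 0.0426, -0.0295]
eef_rot: [[-1.0, -0.001, 0.001], [-0.001, 1.0, -0.0], [-0.001, -0.0, -1.0]]
ft_force: [-1.4, -0.8, 5.1]
width: 0.0535
grip_force: 30.5
```

Call:
play_rows(
  deltas="0 0 0 0 0 -0.2 0.3;0 0 0 0 0 -0.5 0.3;0 0 0 0 0 -0.8 0.3;0 0 0 0 0 -0.8 0.3;0 0 0 0 0 -0.8 0.3",
)

```text
clock: 9.15
eef_pos: [0.4339, 0.0426, 0.0506]
eef_rot: [[-1.0, -0.001, 0.002], [-0.001, 1.0, -0.0], [-0.002, -0.0, -1.0]]
ft_force: [0.9, -0.3, -0.9]
width: 0.0532
grip_force: 32.5
```

Call:
play_rows(
  deltas="0 0 0 0 0 -0.3 0.3;0 0 0 0 0 -0.5 0.3;0 0 0 0 0 -0.5 0.3",
)

```text
clock: 9.45
eef_pos: [0.4343, 0.0426, 0.101]
eef_rot: [[-1.0, -0.001, 0.002], [-0.001, 1.0, -0.0], [-0.002, -0.0, -1.0]]
ft_force: [0.8, -0.3, -1.3]
width: 0.053
grip_force: 32.5
```

Call:
play_rows(
  deltas="0 0 0 -0.05 0.3 0 0.3;0 0 0 -0.1 0.65 0 0.3;0 0 0 -0.15 1 0 0.3;0 0 0 -0.15 1 0 0.3",
)

```text
clock: 9.85
eef_pos: [0.4484, 0.1456, 0.0985]
eef_rot: [[-1.0, -0.003, -0.001], [-0.003, 1.0, 0.0], [0.001, 0.0, -1.0]]
ft_force: [-0.4, 0.5, -2.1]
width: 0.0532
grip_force: 32.5
```

Call:
play_rows(
  deltas="0 0 0 -0.05 0.35 0 0.3;0 0 0 -0.1 0.7 0 0.3;0 0 0 -0.15 1 0 0.3;0 0 0 -0.15 1 0 0.3;0 0 0 -0.15 1 0 0.3",
)

```text
clock: 10.35
eef_pos: [0.4626, 0.2424, 0.0986]
eef_rot: [[-1.0, -0.002, -0.002], [-0.002, 1.0, -0.001], [0.002, -0.001, -1.0]]
ft_force: [0.1, -2.2, -0.9]
width: 0.053
grip_force: 32.7
```

Run:
```python
from meas import *
o=st();go(o,(.4637,.2455,-.0215))
```

```text
t 10.35 tcp [0.4626 0.2424 0.0986] w 0.05303162542033849 F [ 0.1016 -2.2133 -0.8576] gf 32.657766938209534
shift/100mm [-0.0139  0.0325  1.2005]
```

Call:
play_rows(
  deltas="0 0 0 -0.01 0.03 0.3 0.3;0 0 0 -0.01 0.03 0.6 0.3;0 0 0 -0.01 0.03 0.9 0.3;0 0 0 -0.01 0.03 0.9 0.3",
)

```text
clock: 10.75
eef_pos: [0.4618, 0.2435, 0.0068]
eef_rot: [[-1.0, 0.0, -0.006], [0.0, 1.0, -0.003], [0.006, -0.003, -1.0]]
ft_force: [-0.4, 0.1, -0.7]
width: 0.0532
grip_force: 32.6
```

Call:
play_rows(
  deltas="0 0 0 0 0 0.1 0.3;0 0 0 0 0 0.2 0.3;0 0 0 0 0 0.25 0.3;0 0 0 0 0 0.29 0.3;0 0 0 0 0 0.29 0.3",
)

```text
clock: 11.25
eef_pos: [0.4644, 0.2456, -0.0189]
eef_rot: [[-1.0, -0.001, -0.0], [-0.001, 1.0, -0.0], [0.0, -0.0, -1.0]]
ft_force: [-1.1, -0.8, -0.9]
width: 0.053
grip_force: 32.6
```

Call:
play_rows(
  deltas="0 0 0 0 0 0 0.8;0 0 0 0 0 0 0.8;0 0 0 0 0 0 0.8;0 0 0 0 0 0 0.8",
)

```text
clock: 11.65
eef_pos: [0.4645, 0.2457, -0.0186]
eef_rot: [[-1.0, -0.001, 0.0], [-0.001, 1.0, 0.0], [-0.0, 0.0, -1.0]]
ft_force: [1.3, -0.2, 0.0]
width: 0.0682
grip_force: 0.0
```

Call:
play_rows(
  deltas="0 0 0 0 0 -0.2 0.8;0 0 0 0 0 -0.6 0.8;0 0 0 0 0 -1 0.8;0 0 0 0 0 -1 0.8",
)

```text
clock: 12.05
eef_pos: [0.4669, 0.2467, 0.0857]
eef_rot: [[-1.0, -0.001, 0.007], [-0.001, 1.0, 0.003], [-0.007, 0.003, -1.0]]
ft_force: [1.2, 0.3, -0.6]
width: 0.0688
grip_force: 0.0
```

Call:
play_rows(
  deltas="0 0 0 -0.3 -0.3 -0.2 1;0 0 0 -0.5 -0.6 -0.2 1;0 0 0 -0.7 -1 -0.2 1;0 0 0 -0.7 -1 -0.2 1",
)

```text
clock: 12.45
eef_pos: [0.5368, 0.1418, 0.1011]
eef_rot: [[-1.0, 0.003, 0.001], [0.003, 1.0, -0.001], [-0.001, -0.001, -1.0]]
ft_force: [-0.2, 1.3, -0.4]
width: 0.0856
grip_force: 0.0
```

Call:
play_rows(
  deltas="0 0 0 -0.3 -0.3 0 1;0 0 0 -0.5 -0.6 0 1;0 0 0 -0.7 -1 0 1;0 0 0 -0.7 -1 0 1",
)

```text
clock: 12.85
eef_pos: [0.6067, 0.0418, 0.1008]
eef_rot: [[-1.0, 0.002, 0.001], [0.002, 1.0, -0.001], [-0.001, -0.001, -1.0]]
ft_force: [-0.1, 0.7, -0.2]
width: 0.0854
grip_force: 0.0
```

```bash
cat >> meas.py <<'E'
def allq():
    T=cap('top');S=cap('side');out=[]
    for c,(x0,y0,x1,y1) in((T,(140,170,365,320)),(S,(165,160,400,320))):
        h=cv2.cvtColor(c['color'],cv2.COLOR_RGB2HSV).astype(int);w=((h[...,1]<60)&(h[...,2]>140))[y0:y1,x0:x1]
        out.append([(q+[x0,y0]).round(1).tolist()+[int(n)] for q,n in cc(w,25,160)])
    print('dots top',[(p,ray(T,*p[:2],.04 if p[0]>200 else .048)[:2]) for p in out[0]]);print('dots side',out[1]);return T,S
E
python3 - <<'E'
from meas import *
T,S=allq()
for p in[(236.5,190),(275,230),(271.5,262.5)]: print('cross',*pot(T,S,p,'cross'))
o=st();go(o,(.6684,-.0813,-.03))
E
```

```text
dots top [([277.5, 187.8, 98], array([ 0.6691, -0.0817])), ([186.8, 211.9, 144], array([0.5987, 0.1814])), ([247.6, 213.4, 151], array([0.5943, 0.0058])), ([163.8, 258.3, 101], array([0.465 , 0.2458]))]
dots side [[237.8, 182.7, 66], [313.7, 187.2, 155], [204.7, 190.6, 58], [323.3, 217.0, 73], [191.3, 231.4, 84]]
cross [0.6656 0.0396 0.0411] 0.002943841347430302 [0.6645 0.0405 0.04  ] 264 99
cross [ 0.5466 -0.0727  0.0423] 0.0009225108418759803 [ 0.5472 -0.0729  0.04  ] 107 112
cross [ 0.4515 -0.0613  0.0406] 0.0016788261550987 [ 0.4522 -0.0617  0.04  ] 112 114
t 12.95 tcp [0.6043 0.0452 0.1007] w 0.085570701051648 F [0.979  0.3266 0.2351] gf 0.0
shift/100mm [-0.6431 -1.2647  1.3058]
```

Call:
play_rows(
  deltas="0 0 0 -0.32 -0.5 0 1;0 0 0 -0.64 -1 0 1;0 0 0 -0.64 -1 0 1;0 0 0 -0.64 -1 0 1",
)

```text
clock: 13.35
eef_pos: [0.6693, -0.0552, 0.1007]
eef_rot: [[-1.0, 0.0, 0.0], [0.0, 1.0, -0.0], [-0.0, -0.0, -1.0]]
ft_force: [-0.8, 1.4, -0.3]
width: 0.0855
grip_force: 0.0
```

Call:
play_rows(
  deltas="0 0 0 0 -0.26 0.3 1;0 0 0 0 -0.26 0.6 1;0 0 0 0 -0.26 0.6 1;0 0 0 0 -0.26 0.6 1",
)

```text
clock: 13.75
eef_pos: [0.668, -0.0785, 0.0415]
eef_rot: [[-1.0, -0.002, -0.001], [-0.002, 1.0, 0.001], [0.001, 0.001, -1.0]]
ft_force: [0.3, -0.3, 1.4]
width: 0.0855
grip_force: 0.0
```

Run:
```python
from meas import *
o=st();go(o,(.6684,-.0813,-.03))
```

```text
t 13.75 tcp [ 0.668  -0.0785  0.0415] w 0.08554534296469193 F [ 0.3099 -0.3147  1.4131] gf 0.0
shift/100mm [-0.0049 -0.0286  0.7147]
```

Call:
play_rows(
  deltas="0 0 0 0 -0.01 0.35 1;0 0 0 0 -0.01 0.6 1;0 0 0 0 -0.01 0.71 1;0 0 0 0 -0.01 0.71 1;0 0 0 0 -0.01 0.71 1",
)

```text
clock: 14.25
eef_pos: [0.6696, -0.0809, -0.0281]
eef_rot: [[-1.0, -0.001, 0.002], [-0.001, 1.0, -0.0], [-0.002, -0.0, -1.0]]
ft_force: [-0.4, -0.6, 0.8]
width: 0.0855
grip_force: 0.0
```

Call:
play_rows(
  deltas="0 0 0 0 0 0 0.3;0 0 0 0 0 0 0.3;0 0 0 0 0 0 0.3;0 0 0 0 0 0 0.3;0 0 0 0 0 0 0.3;0 0 0 0 0 0 0.3;0 0 0 0 0 0 0.3",
)

```text
clock: 14.95
eef_pos: [0.6693, -0.0813, -0.0286]
eef_rot: [[-1.0, -0.001, 0.002], [-0.001, 1.0, -0.0], [-0.002, -0.0, -1.0]]
ft_force: [-1.5, 1.8, 9.4]
width: 0.0531
grip_force: 30.1
```

Call:
play_rows(
  deltas="0 0 0 0 0 -0.2 0.3;0 0 0 0 0 -0.5 0.3;0 0 0 0 0 -0.8 0.3;0 0 0 0 0 -0.8 0.3;0 0 0 0 0 -0.8 0.3",
)

```text
clock: 15.45
eef_pos: [0.6691, -0.0813, 0.051]
eef_rot: [[-1.0, -0.001, 0.002], [-0.001, 1.0, -0.0], [-0.002, -0.0, -1.0]]
ft_force: [-0.3, -0.3, -1.0]
width: 0.0531
grip_force: 32.1
```

Call:
play_rows(
  deltas="0 0 0 0 0 -0.3 0.3;0 0 0 0 0 -0.5 0.3;0 0 0 0 0 -0.5 0.3;0 0 0 0 0 -0.5 0.3",
)

```text
clock: 15.85
eef_pos: [0.6681, -0.0812, 0.0992]
eef_rot: [[-1.0, -0.001, -0.001], [-0.001, 1.0, 0.0], [0.001, 0.0, -1.0]]
ft_force: [0.2, 0.1, -1.1]
width: 0.053
grip_force: 32.1
```

Run:
```python
from meas import *
o=st();go(o,(.6035,.253,.1))
```

```text
t 15.85 tcp [ 0.6681 -0.0812  0.0992] w 0.05300117458353908 F [ 0.1679  0.1096 -1.0551] gf 32.11457133293152
shift/100mm [ 0.6439  3.3421 -0.0064]
```

Call:
play_rows(
  deltas="0 0 0 0.08 0.4 0 0.3;0 0 0 0.16 0.84 0 0.3;0 0 0 0.16 0.84 0 0.3",
)

```text
clock: 16.15
eef_pos: [0.6501, 0.0074, 0.0982]
eef_rot: [[-1.0, -0.004, -0.004], [-0.004, 1.0, 0.002], [0.004, 0.002, -1.0]]
ft_force: [0.3, -0.5, -1.3]
width: 0.0533
grip_force: 32.2
```

Call:
play_rows(
  deltas="0 0 0 0.08 0.4 0 0.3;0 0 0 0.16 0.84 0 0.3;0 0 0 0.16 0.84 0 0.3",
)

```text
clock: 16.45
eef_pos: [0.6343, 0.0912, 0.0984]
eef_rot: [[-1.0, -0.004, -0.003], [-0.004, 1.0, 0.001], [0.003, 0.001, -1.0]]
ft_force: [0.2, -1.3, -0.6]
width: 0.0529
grip_force: 32.3
```

Call:
play_rows(
  deltas="0 0 0 0.08 0.4 0 0.3;0 0 0 0.16 0.84 0 0.3;0 0 0 0.16 0.84 0 0.3",
)

```text
clock: 16.75
eef_pos: [0.6184, 0.1749, 0.0985]
eef_rot: [[-1.0, -0.004, -0.003], [-0.004, 1.0, 0.001], [0.003, 0.001, -1.0]]
ft_force: [0.2, -0.9, -0.5]
width: 0.0531
grip_force: 32.3
```

Call:
play_rows(
  deltas="0 0 0 0.08 0.4 0 0.3;0 0 0 0.16 0.82 0 0.3;0 0 0 0.16 0.82 0 0.3;0 0 0 0.16 0.82 0 0.3;0 0 0 0.16 0.82 0 0.3",
)

```text
clock: 17.25
eef_pos: [0.6042, 0.2516, 0.0992]
eef_rot: [[-1.0, -0.0, -0.001], [-0.0, 1.0, -0.001], [0.001, -0.001, -1.0]]
ft_force: [0.8, -0.2, -1.1]
width: 0.0534
grip_force: 32.4
```

Run:
```python
from meas import *
o=st();go(o,(.6035,.253,-.019))
```

```text
t 17.25 tcp [0.6042 0.2516 0.0992] w 0.05335009334081159 F [ 0.7584 -0.1642 -1.0667] gf 32.35386908054352
shift/100mm [0.0052 0.0148 1.1824]
```

Call:
play_rows(
  deltas="0 0 0 0 0.01 0.3 0.3;0 0 0 0 0.01 0.6 0.3;0 0 0 0 0.01 0.9 0.3;0 0 0 0 0.01 0.9 0.3",
)

```text
clock: 17.65
eef_pos: [0.6021, 0.2515, 0.0064]
eef_rot: [[-1.0, 0.001, -0.006], [0.001, 1.0, -0.002], [0.006, -0.002, -1.0]]
ft_force: [-0.3, 0.1, -0.2]
width: 0.0534
grip_force: 32.4
```

Call:
play_rows(
  deltas="0 0 0 0 0 0.1 0.3;0 0 0 0 0 0.2 0.3;0 0 0 0 0 0.25 0.3;0 0 0 0 0 0.28 0.3;0 0 0 0 0 0.28 0.3",
)

```text
clock: 18.15
eef_pos: [0.6044, 0.2538, -0.0178]
eef_rot: [[-1.0, -0.001, 0.0], [-0.001, 1.0, 0.0], [-0.0, 0.0, -1.0]]
ft_force: [0.4, -0.5, -1.2]
width: 0.0531
grip_force: 32.4
```

Call:
play_rows(
  deltas="0 0 0 0 0 0 0.8;0 0 0 0 0 0 0.8;0 0 0 0 0 0 0.8;0 0 0 0 0 0 0.8",
)

```text
clock: 18.55
eef_pos: [0.6045, 0.2538, -0.0176]
eef_rot: [[-1.0, -0.001, 0.0], [-0.001, 1.0, 0.0], [-0.0, 0.0, -1.0]]
ft_force: [-0.1, -0.9, -0.6]
width: 0.0684
grip_force: 0.0
```

Call:
play_rows(
  deltas="0 0 0 0 0 -0.2 0.8;0 0 0 0 0 -0.6 0.8;0 0 0 0 0 -1 0.8;0 0 0 0 0 -1 0.8",
)

```text
clock: 18.95
eef_pos: [0.6075, 0.2547, 0.0877]
eef_rot: [[-1.0, -0.001, 0.008], [-0.001, 1.0, 0.003], [-0.008, 0.003, -1.0]]
ft_force: [0.8, 0.2, -1.4]
width: 0.0685
grip_force: 0.0
```

Call:
play_rows(
  deltas="0 0 0 0.19 -0.4 -0.2 1;0 0 0 0.38 -0.78 -0.2 1;0 0 0 0.38 -0.78 -0.2 1",
)

```text
clock: 19.25
eef_pos: [0.564, 0.1722, 0.1024]
eef_rot: [[-1.0, 0.001, -0.002], [0.001, 1.0, -0.001], [0.002, -0.001, -1.0]]
ft_force: [-0.3, 1.1, -0.2]
width: 0.0852
grip_force: 0.0
```

Call:
play_rows(
  deltas="0 0 0 0.19 -0.4 0 1;0 0 0 0.38 -0.78 0 1;0 0 0 0.38 -0.78 0 1",
)

```text
clock: 19.55
eef_pos: [0.526, 0.0946, 0.1019]
eef_rot: [[-1.0, 0.002, -0.002], [0.002, 1.0, -0.001], [0.002, -0.001, -1.0]]
ft_force: [-0.7, -0.3, 0.2]
width: 0.0855
grip_force: 0.0
```

Call:
play_rows(
  deltas="0 0 0 0.19 -0.4 0 1;0 0 0 0.38 -0.78 0 1;0 0 0 0.38 -0.78 0 1;0 0 0 0.38 -0.78 0 1",
)

```text
clock: 19.95
eef_pos: [0.4909, 0.0193, 0.1022]
eef_rot: [[-1.0, 0.001, 0.0], [0.001, 1.0, 0.0], [-0.0, 0.0, -1.0]]
ft_force: [1.0, 1.0, -0.4]
width: 0.0855
grip_force: 0.0
```

Run:
```python
from meas import *
T,S=allq()
for p in[(236.5,190),(275,230),(271.5,262.5)]: print('cross',*pot(T,S,p,'cross'))
o=st();go(o,(.4515,-.0615,-.03))
cv2.imwrite('pics/p2.png',np.hstack([cv2.resize(cv2.cvtColor(c['color'][y:y+100,x:x+130],cv2.COLOR_RGB2BGR),None,fx=3,fy=3) for c,x,y in((T,105,180),(S,165,130))]))
```

```text
dots top [([161.9, 210.4, 102], array([0.6035, 0.2536])), ([163.9, 258.3, 104], array([0.465 , 0.2455])), ([195.4, 264.2, 154], array([0.4476, 0.155 ])), ([257.3, 268.7, 150], array([ 0.434, -0.022]))]
dots side [[242.9, 180.1, 50], [313.7, 187.0, 149], [231.8, 184.2, 30], [204.7, 190.7, 55], [191.3, 231.4, 84]]
cross [0.6647 0.0392 0.0421] 0.0013500684564007844 [0.6645 0.0397 0.04  ] 112 91
cross [ 0.546  -0.0759  0.0424] 0.0033178886692121832 [ 0.5476 -0.0769  0.04  ] 87 99
cross [ 0.451  -0.0633  0.0413] 0.0032394694299059555 [ 0.4525 -0.0641  0.04  ] 104 109
t 20.05 tcp [0.4913 0.0203 0.1022] w 0.08515016966966459 F [1.1449 0.0623 0.4691] gf 0.0
shift/100mm [ 0.4002 -0.8175  1.3217]
```

View pics/p2.png

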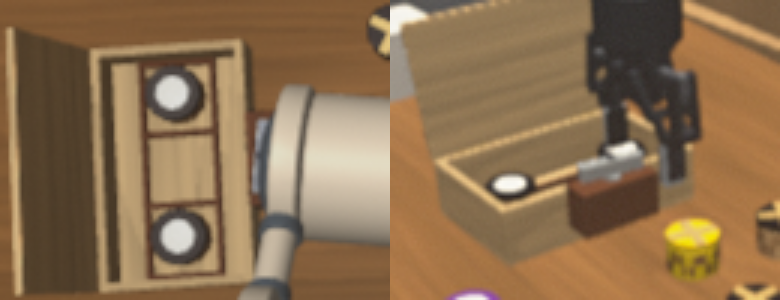

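Both dotted pots stand in nests, at left-half (173,93) and (180,237). Next are the crosses.

Call:
play_rows(
  deltas="0 0 0 0.2 -0.4 0 1;0 0 0 0.4 -0.81 0.3 1;0 0 0 0.4 -0.81 0.6 1;0 0 0 0.4 -0.81 0.6 1;0 0 0 0.4 -0.81 0.6 1",
)

```text
clock: 20.55
eef_pos: [0.4511, -0.0606, 0.0424]
eef_rot: [[-1.0, -0.002, -0.001], [-0.002, 1.0, 0.0], [0.001, 0.0, -1.0]]
ft_force: [0.2, -0.9, -0.5]
width: 0.0852
grip_force: 0.0
```

Call:
play_rows(
  deltas="0 0 0 0 0 0.35 1;0 0 0 0 0 0.6 1;0 0 0 0 0 0.72 1;0 0 0 0 0 0.72 1;0 0 0 0 0 0.72 1",
)

```text
clock: 21.05
eef_pos: [0.4518, -0.0609, -0.0288]
eef_rot: [[-1.0, -0.002, 0.001], [-0.002, 1.0, -0.0], [-0.001, -0.0, -1.0]]
ft_force: [-0.1, 0.6, 0.2]
width: 0.0857
grip_force: 0.0
```

Call:
play_rows(
  deltas="0 0 0 0 0 0 0.3;0 0 0 0 0 0 0.3;0 0 0 0 0 0 0.3;0 0 0 0 0 0 0.3;0 0 0 0 0 0 0.3;0 0 0 0 0 0 0.3;0 0 0 0 0 0 0.3",
)

```text
clock: 21.75
eef_pos: [0.4513, -0.0614, -0.0289]
eef_rot: [[-1.0, -0.001, 0.002], [-0.001, 1.0, -0.0], [-0.002, -0.0, -1.0]]
ft_force: [-0.1, 3.1, 14.9]
width: 0.0534
grip_force: 28.6
```

Call:
play_rows(
  deltas="0 0 0 0 0 -0.2 0.3;0 0 0 0 0 -0.5 0.3;0 0 0 0 0 -0.8 0.3;0 0 0 0 0 -0.8 0.3;0 0 0 0 0 -0.8 0.3",
)

```text
clock: 22.25
eef_pos: [0.4511, -0.0615, 0.0508]
eef_rot: [[-1.0, -0.001, 0.002], [-0.001, 1.0, -0.001], [-0.002, -0.001, -1.0]]
ft_force: [-0.2, 1.4, -1.8]
width: 0.0533
grip_force: 33.1
```

Run:
```python
from meas import *
o=st();go(o,(.4868,-.2677,.05))
```

```text
t 22.25 tcp [ 0.4511 -0.0615  0.0508] w 0.053256842771169294 F [-0.2447  1.4044 -1.8426] gf 33.138468861579895
shift/100mm [-0.3554 -2.0618  0.0102]
```

Call:
play_rows(
  deltas="0 0 0 -0.06 -0.35 0 0.3;0 0 0 -0.12 -0.69 0 0.3;0 0 0 -0.12 -0.69 0 0.3",
)

```text
clock: 22.55
eef_pos: [0.4636, -0.1336, 0.0493]
eef_rot: [[-1.0, 0.001, 0.001], [0.001, 1.0, -0.001], [-0.001, -0.001, -1.0]]
ft_force: [0.5, 0.0, -1.0]
width: 0.0532
grip_force: 33.1
```

Call:
play_rows(
  deltas="0 0 0 -0.06 -0.35 0 0.3;0 0 0 -0.12 -0.69 0 0.3;0 0 0 -0.12 -0.69 0 0.3",
)

```text
clock: 22.85
eef_pos: [0.4756, -0.2026, 0.0493]
eef_rot: [[-1.0, 0.001, 0.001], [0.001, 1.0, -0.001], [-0.001, -0.001, -1.0]]
ft_force: [-0.5, -0.4, -0.8]
width: 0.0531
grip_force: 33.1
```

Call:
play_rows(
  deltas="0 0 0 -0.06 -0.35 0 0.3;0 0 0 -0.12 -0.68 0 0.3;0 0 0 -0.12 -0.68 0 0.3;0 0 0 -0.12 -0.68 0 0.3;0 0 0 -0.12 -0.68 0 0.3",
)

```text
clock: 23.35
eef_pos: [0.486, -0.2661, 0.0494]
eef_rot: [[-1.0, -0.001, -0.002], [-0.001, 1.0, 0.001], [0.002, 0.001, -1.0]]
ft_force: [0.1, -0.3, -0.9]
width: 0.053
grip_force: 33.1
```

Call:
play_rows(
  deltas="0 0 0 0 0 0.3 0.3;0 0 0 0 0 0.4 0.3;0 0 0 0 0 0.4 0.3;0 0 0 0 0 0.4 0.3",
)

```text
clock: 23.75
eef_pos: [0.4868, -0.2669, 0.0105]
eef_rot: [[-1.0, -0.001, -0.0], [-0.001, 1.0, 0.0], [0.0, 0.0, -1.0]]
ft_force: [-0.9, -0.3, -1.0]
width: 0.053
grip_force: 33.1
```

Run:
```python
from meas import *
o=st();go(o,(.4868,-.2677,-.0195))
```

```text
t 23.75 tcp [ 0.4868 -0.2669  0.0105] w 0.05301042018888339 F [-0.8842 -0.2649 -0.9628] gf 33.10746252536774
shift/100mm [-0.0003 -0.0077  0.2999]
```

Call:
play_rows(
  deltas="0 0 0 0 -0.01 0.1 0.3;0 0 0 0 -0.01 0.2 0.3;0 0 0 0 -0.01 0.25 0.3;0 0 0 0 -0.01 0.29 0.3;0 0 0 0 -0.01 0.29 0.3",
)

```text
clock: 24.25
eef_pos: [0.4865, -0.2682, -0.0194]
eef_rot: [[-1.0, -0.001, -0.001], [-0.001, 1.0, 0.001], [0.001, 0.001, -1.0]]
ft_force: [-0.4, 0.7, -1.6]
width: 0.0536
grip_force: 33.1
```

Call:
play_rows(
  deltas="0 0 0 0 0 0 0.9;0 0 0 0 0 0 0.9;0 0 0 0 0 0 0.9;0 0 0 0 0 0 0.9;0 0 0 0 0 -0.3 0.9;0 0 0 0 0 -0.7 0.9;0 0 0 0 0 -0.9 1;0 0 0 0 0 -0.9 1",
)

```text
clock: 25.05
eef_pos: [0.4883, -0.2694, 0.0741]
eef_rot: [[-1.0, -0.001, 0.004], [-0.001, 1.0, -0.003], [-0.004, -0.003, -1.0]]
ft_force: [0.1, 0.4, -0.6]
width: 0.0852
grip_force: 0.0
```

Call:
play_rows(
  deltas="0 0 0 -0.15 0.4 0 1;0 0 0 -0.3 0.95 0 1;0 0 0 -0.3 0.95 0 1;0 0 0 -0.3 0.95 0 1",
)

```text
clock: 25.45
eef_pos: [0.5166, -0.1719, 0.0706]
eef_rot: [[-1.0, -0.003, -0.001], [-0.003, 1.0, 0.0], [0.001, 0.0, -1.0]]
ft_force: [0.1, 0.2, -0.1]
width: 0.0853
grip_force: 0.0
```

Run:
```python
from meas import *
T=cap('top');S=cap('side')
for p in[(236.5,190),(275,230)]: print('cross',*pot(T,S,p,'cross'))
p=proj(T,(.4868,-.2677,.048));a,n=tag(T,p,'cross',9);print('placed',ray(T,*a,.048),n)
o=st();go(o,(.5463,-.0727,-.03))
```

```text
cross [0.6653 0.0401 0.0349] 0.000977677259005656 [0.6649 0.0395 0.04  ] 110 24
cross [ 0.5434 -0.0745  0.0435] 0.0014160409509588595 [ 0.5443 -0.0749  0.04  ] 118 106
placed [ 0.494  -0.2676  0.048 ] 172
t 25.55 tcp [ 0.5165 -0.1739  0.0708] w 0.08550241541801153 F [ 1.2732 -0.5496  0.4075] gf 0.0
shift/100mm [-0.2993  1.0115  1.0079]
```

Call:
play_rows(
  deltas="0 0 0 -0.15 0.5 0 1;0 0 0 -0.29 1 0 1;0 0 0 -0.29 1 0.2 1;0 0 0 -0.29 1 0.3 1;0 0 0 -0.29 1 0.3 1",
)

```text
clock: 26.05
eef_pos: [0.5445, -0.0745, 0.0398]
eef_rot: [[-1.0, 0.0, -0.003], [0.0, 1.0, 0.0], [0.003, 0.0, -1.0]]
ft_force: [-0.3, -0.9, 1.3]
width: 0.0853
grip_force: 0.0
```

Call:
play_rows(
  deltas="0 0 0 0 0 0.35 1;0 0 0 0 0 0.6 1;0 0 0 0 0 0.71 1;0 0 0 0 0 0.71 1;0 0 0 0 0 0.71 1",
)

```text
clock: 26.55
eef_pos: [0.5461, -0.0741, -0.029]
eef_rot: [[-1.0, 0.0, 0.001], [0.0, 1.0, -0.0], [-0.001, -0.0, -1.0]]
ft_force: [-0.0, 0.2, 0.5]
width: 0.0857
grip_force: 0.0
```

Call:
play_rows(
  deltas="0 0 0 0 0 0 0.3;0 0 0 0 0 0 0.3;0 0 0 0 0 0 0.3;0 0 0 0 0 0 0.3;0 0 0 0 0 0 0.3;0 0 0 0 0 0 0.3;0 0 0 0 0 0 0.3",
)

```text
clock: 27.25
eef_pos: [0.5462, -0.0735, -0.0288]
eef_rot: [[-1.0, -0.001, 0.001], [-0.001, 1.0, -0.0], [-0.001, -0.0, -1.0]]
ft_force: [-2.3, -1.2, 10.8]
width: 0.0528
grip_force: 29.6
```

Call:
play_rows(
  deltas="0 0 0 0 0 -0.2 0.3;0 0 0 0 0 -0.5 0.3;0 0 0 0 0 -0.8 0.3;0 0 0 0 0 -0.8 0.3;0 0 0 0 0 -0.8 0.3",
)

```text
clock: 27.75
eef_pos: [0.5461, -0.0734, 0.0509]
eef_rot: [[-1.0, -0.001, 0.002], [-0.001, 1.0, -0.0], [-0.002, -0.0, -1.0]]
ft_force: [-0.3, -0.7, -0.3]
width: 0.0532
grip_force: 32.3
```

Run:
```python
from meas import *
o=st();go(o,(.5555,-.2542,.05))
S=cap('side','s9.png')
```

```text
t 27.75 tcp [ 0.5461 -0.0734  0.0509] w 0.05322083828660777 F [-0.2552 -0.7168 -0.3268] gf 32.28114187717438
shift/100mm [-0.0925 -1.8083  0.01  ]
```

View pics/s9.png

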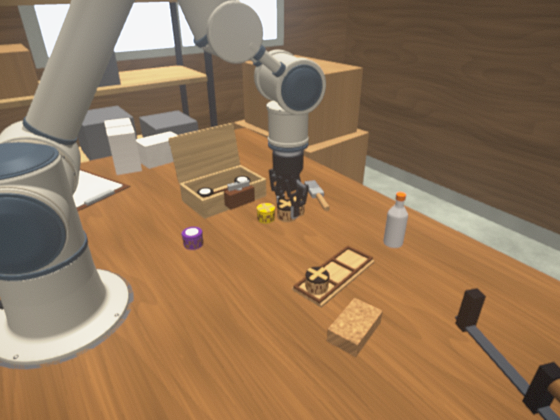

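The pot is held, and the first cross stands upright in the rack's near nest at (316,279).

Call:
play_rows(
  deltas="0 0 0 -0.03 -0.5 0 0.3;0 0 0 -0.05 -0.9 0 0.3;0 0 0 -0.05 -0.9 0 0.3;0 0 0 -0.05 -0.9 0 0.3",
)

```text
clock: 28.2
eef_pos: [0.5499, -0.1638, 0.049]
eef_rot: [[-1.0, 0.001, -0.002], [0.001, 1.0, 0.001], [0.002, 0.001, -1.0]]
ft_force: [0.4, 1.0, 0.1]
width: 0.0533
grip_force: 32.4
```

Call:
play_rows(
  deltas="0 0 0 -0.03 -0.5 0 0.3;0 0 0 -0.05 -0.9 0 0.3;0 0 0 -0.05 -0.9 0 0.3;0 0 0 -0.05 -0.9 0 0.3;0 0 0 -0.05 -0.9 0.2 0.3;0 0 0 -0.05 -0.9 0.4 0.3;0 0 0 -0.05 -0.9 0.4 0.3",
)

```text
clock: 28.9
eef_pos: [0.554, -0.2505, 0.0078]
eef_rot: [[-1.0, -0.002, -0.004], [-0.002, 1.0, 0.003], [0.004, 0.003, -1.0]]
ft_force: [0.1, 0.2, -0.6]
width: 0.0537
grip_force: 32.4
```

Run:
```python
from meas import *
o=st();go(o,(.5555,-.2542,-.0195))
```

```text
t 28.9 tcp [ 0.554  -0.2505  0.0078] w 0.05368247141158016 F [ 0.114   0.2041 -0.5687] gf 32.38293707370758
shift/100mm [-0.0161 -0.0379  0.2728]
```

Call:
play_rows(
  deltas="0 0 0 0 -0.01 0 0.3;0 0 0 0 -0.01 0.1 0.3;0 0 0 0 -0.01 0.2 0.3;0 0 0 0 -0.01 0.29 0.3;0 0 0 0 -0.01 0.29 0.3;0 0 0 0 -0.01 0.29 0.3",
)

```text
clock: 29.5
eef_pos: [0.5556, -0.2543, -0.0191]
eef_rot: [[-1.0, -0.001, -0.001], [-0.001, 1.0, 0.0], [0.001, 0.0, -1.0]]
ft_force: [0.1, -0.4, -0.2]
width: 0.0531
grip_force: 32.6
```

Call:
play_rows(
  deltas="0 0 0 0 0 0 0.9;0 0 0 0 0 0 0.9;0 0 0 0 0 0 0.9;0 0 0 0 0 0 0.9;0 0 0 0 0 -0.3 0.9;0 0 0 0 0 -0.7 0.9;0 0 0 0 0 -0.9 1;0 0 0 0 0 -0.9 1",
)

```text
clock: 30.3
eef_pos: [0.5574, -0.2552, 0.0743]
eef_rot: [[-1.0, -0.001, 0.004], [-0.001, 1.0, -0.003], [-0.004, -0.003, -1.0]]
ft_force: [0.2, -0.5, -0.2]
width: 0.0857
grip_force: 0.0
```

Call:
play_rows(
  deltas="0 0 0 -0.18 0.5 0 1;0 0 0 -0.37 0.98 0 1;0 0 0 -0.37 0.98 0 1",
)

```text
clock: 30.6
eef_pos: [0.5935, -0.1517, 0.0705]
eef_rot: [[-1.0, -0.004, -0.001], [-0.004, 1.0, 0.001], [0.001, 0.001, -1.0]]
ft_force: [-0.0, -0.5, -0.3]
width: 0.0856
grip_force: 0.0
```

Call:
play_rows(
  deltas="0 0 0 -0.18 0.5 0 1;0 0 0 -0.37 0.98 0 1;0 0 0 -0.37 0.98 0 1;0 0 0 -0.37 0.98 0 1",
)

```text
clock: 31.0
eef_pos: [0.6295, -0.0571, 0.0704]
eef_rot: [[-1.0, -0.003, -0.001], [-0.003, 1.0, 0.0], [0.001, 0.0, -1.0]]
ft_force: [-0.1, -0.5, 0.6]
width: 0.0851
grip_force: 0.0
```

Run:
```python
from meas import *
T=cap('top','t10.png');S=cap('side')
for p in[(236.5,190)]: print('cross',*pot(T,S,p,'cross'))
for N in((.4868,-.2677,.048),(.5555,-.2542,.048)):
    for c in(T,S): print(N,proj(c,N),tag(c,proj(c,N),'cross',9))
o=st();go(o,(.665,.0393,-.03))
```

```text
cross [0.6586 0.0457 0.0402] 0.0026535599177250706 [0.6575 0.0465 0.04  ] 90 91
(0.4868, -0.2677, 0.048) (np.float64(342.79965495588317), np.float64(249.71164728784308)) (array([342.4361, 249.2556]), np.int64(133))
(0.4868, -0.2677, 0.048) (np.float64(317.6774330418366), np.float64(272.6864903875995)) (array([317.2908, 272.9149]), np.int64(141))
(0.5555, -0.2542, 0.048) (np.float64(337.63515934063486), np.float64(225.90829863819292)) (array([337.8492, 225.5397]), np.int64(126))
(0.5555, -0.2542, 0.048) (np.float64(336.2933606557906), np.float64(258.7950237997711)) (array([336.4545, 258.6364]), np.int64(143))
t 31.1 tcp [ 0.6291 -0.0591  0.0707] w 0.0854995502097488 F [-0.0312 -0.6241  0.7789] gf 0.0
shift/100mm [-0.3609  0.9838  1.0063]
```

Cross 3 seems to have been knocked, so I'll measure it again centred on its new place.

Run:
```python
from meas import *
T=cap('top');S=cap('side');p=(234,192)
for k in range(5):
    r=pot(T,S,p,'cross');print(*r);p=tag(T,p,'cross')[0]
b=np.array(proj(S,r[2]))
for k in range(4): b,n=tag(S,b,'cross')
print('side',b,n,tri(T,p,S,b))
cv2.imwrite('pics/c3.png',np.hstack([cv2.resize(cv2.cvtColor(c['color'][int(q[1])-35:int(q[1])+35,int(q[0])-35:int(q[0])+35],cv2.COLOR_RGB2BGR),None,fx=5,fy=5) for c,q in((T,p),(S,b))]))
st()
```

```text
[0.6515 0.047  0.041 ] 0.0033265705115157534 [0.6503 0.048  0.04  ] 94 88
[0.6485 0.0465 0.042 ] 0.006461216939327352 [0.6462 0.0485 0.04  ] 113 86
[0.6485 0.0464 0.0414] 0.0068302677740961 [0.6459 0.0484 0.04  ] 112 83
[0.6485 0.0464 0.0414] 0.0068302677740961 [0.6459 0.0484 0.04  ] 112 83
[0.6485 0.0464 0.0414] 0.0068302677740961 [0.6459 0.0484 0.04  ] 112 83
side [294.2697 200.0899] 89 (array([0.6514, 0.0442, 0.0427]), np.float64(0.014182627552602111))
t 31.2 tcp [ 0.6291 -0.0596  0.0709] w 0.08578729920097686 F [ 0.9699 -0.1133  0.61  ] gf 0.0
```

View pics/c3.png

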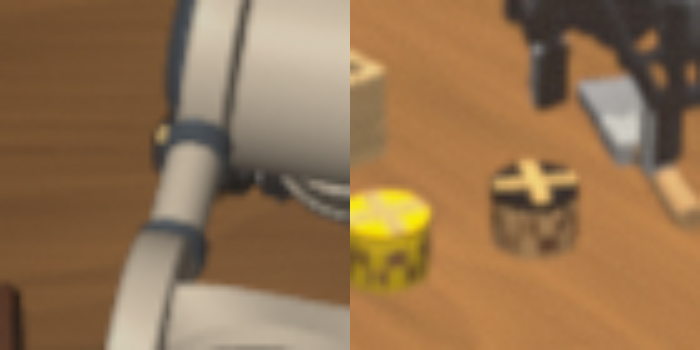

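In the top view the arm covers the pot. The side view puts the cross at about pixel (296,201), its original place, so it hasn't moved. I'll grasp at (0.665,0.039).

Call:
play_rows(
  deltas="0 0 0 -0.18 0.5 0 1;0 0 0 -0.36 0.99 0 1;0 0 0 -0.36 0.99 0.2 1;0 0 0 -0.36 0.99 0.3 1;0 0 0 -0.36 0.99 0.3 1",
)

```text
clock: 31.7
eef_pos: [0.664, 0.0394, 0.0395]
eef_rot: [[-1.0, 0.0, -0.003], [0.0, 1.0, -0.0], [0.003, -0.0, -1.0]]
ft_force: [0.5, 0.1, -0.6]
width: 0.0857
grip_force: 0.0
```

Call:
play_rows(
  deltas="0 0 0 0 0 0.35 1;0 0 0 0 0 0.6 1;0 0 0 0 0 0.7 1;0 0 0 0 0 0.7 1;0 0 0 0 0 0.7 1",
)

```text
clock: 32.2
eef_pos: [0.6662, 0.04, -0.0276]
eef_rot: [[-1.0, 0.0, 0.001], [0.0, 1.0, -0.0], [-0.001, -0.0, -1.0]]
ft_force: [1.0, -0.4, 0.0]
width: 0.0854
grip_force: 0.0
```

Call:
play_rows(
  deltas="0 0 0 0 0 0 0.3;0 0 0 0 0 0 0.3;0 0 0 0 0 0 0.3;0 0 0 0 0 0 0.3;0 0 0 0 0 0 0.3;0 0 0 0 0 0 0.3;0 0 0 0 0 0 0.3",
)

```text
clock: 32.9
eef_pos: [0.6662, 0.0407, -0.0276]
eef_rot: [[-1.0, -0.001, 0.002], [-0.001, 1.0, -0.0], [-0.002, -0.0, -1.0]]
ft_force: [-1.5, -1.5, 8.0]
width: 0.0535
grip_force: 30.1
```

Call:
play_rows(
  deltas="0 0 0 0 0 -0.2 0.3;0 0 0 0 0 -0.5 0.3;0 0 0 0 0 -0.9 0.3;0 0 0 0 0 -0.9 0.3;0 0 0 0 0 -0.9 0.3",
)

```text
clock: 33.4
eef_pos: [0.6662, 0.0408, 0.0624]
eef_rot: [[-1.0, -0.001, 0.002], [-0.001, 1.0, -0.0], [-0.002, -0.0, -1.0]]
ft_force: [-0.2, -0.3, -1.9]
width: 0.0534
grip_force: 32.5
```

Run:
```python
from meas import *
o=st();go(o,(.6243,-.2403,.06))
```

```text
t 33.4 tcp [0.6662 0.0408 0.0624] w 0.0533828057085516 F [-0.1997 -0.3127 -1.9352] gf 32.475407123565674
shift/100mm [ 0.4214 -2.8105  0.0235]
```

Call:
play_rows(
  deltas="0 0 0 0.07 -0.45 0 0.3;0 0 0 0.14 -0.94 0 0.3;0 0 0 0.14 -0.94 0 0.3",
)

```text
clock: 33.7
eef_pos: [0.6501, -0.0583, 0.0599]
eef_rot: [[-1.0, 0.003, -0.002], [0.003, 1.0, -0.001], [0.002, -0.001, -1.0]]
ft_force: [-0.2, 1.6, -1.4]
width: 0.0533
grip_force: 32.5
```

Call:
play_rows(
  deltas="0 0 0 0.07 -0.45 0 0.3;0 0 0 0.14 -0.94 0 0.3;0 0 0 0.14 -0.94 0 0.3",
)

```text
clock: 34.0
eef_pos: [0.6364, -0.1523, 0.06]
eef_rot: [[-1.0, 0.003, -0.001], [0.003, 1.0, -0.001], [0.001, -0.001, -1.0]]
ft_force: [0.9, 1.3, -0.9]
width: 0.0531
grip_force: 32.6
```

Call:
play_rows(
  deltas="0 0 0 0.07 -0.45 0 0.3;0 0 0 0.14 -0.93 0 0.3;0 0 0 0.14 -0.93 0 0.3;0 0 0 0.14 -0.93 0 0.3;0 0 0 0.14 -0.93 0.2 0.3;0 0 0 0.14 -0.93 0.4 0.3;0 0 0 0.14 -0.93 0.5 0.3;0 0 0 0.14 -0.93 0.5 0.3",
)

```text
clock: 34.8
eef_pos: [0.6229, -0.2386, 0.0095]
eef_rot: [[-1.0, -0.002, -0.003], [-0.002, 1.0, 0.002], [0.003, 0.002, -1.0]]
ft_force: [-0.7, 0.2, -0.4]
width: 0.0532
grip_force: 32.7
```

Run:
```python
from meas import *
o=st();go(o,(.6243,-.2403,-.018))
```

```text
t 34.8 tcp [ 0.6229 -0.2386  0.0095] w 0.0531644982037481 F [-0.7168  0.1853 -0.3909] gf 32.677903175354004
shift/100mm [-0.0153 -0.0174  0.2746]
```

Call:
play_rows(
  deltas="0 0 0 0 0 0.05 0.3;0 0 0 0 0 0.15 0.3;0 0 0 0 0 0.22 0.3;0 0 0 0 0 0.29 0.3;0 0 0 0 0 0.29 0.3;0 0 0 0 0 0.29 0.3",
)

```text
clock: 35.4
eef_pos: [0.6237, -0.2403, -0.0179]
eef_rot: [[-1.0, -0.001, -0.0], [-0.001, 1.0, 0.0], [0.0, 0.0, -1.0]]
ft_force: [0.7, -0.5, -1.5]
width: 0.0524
grip_force: 32.7
```

Call:
play_rows(
  deltas="0 0 0 0 0 0 0.9;0 0 0 0 0 0 0.9;0 0 0 0 0 0 0.9;0 0 0 0 0 0 0.9;0 0 0 0 0 -0.3 0.9;0 0 0 0 0 -0.7 0.9;0 0 0 0 0 -0.9 0.9;0 0 0 0 0 -0.9 0.9",
)

```text
clock: 36.2
eef_pos: [0.6256, -0.2412, 0.0757]
eef_rot: [[-1.0, -0.001, 0.005], [-0.001, 1.0, -0.002], [-0.005, -0.002, -1.0]]
ft_force: [-0.5, 0.2, -0.3]
width: 0.0771
grip_force: 0.0
```

Call:
play_rows(
  deltas="0 0 0 0 0.2 -0.4 0;0 0 0 0.1 0.5 -0.85 0;0 0 0 0.13 0.9 -0.85 0;0 0 0 0.13 0.9 -0.85 0",
)

```text
clock: 36.6
eef_pos: [0.6104, -0.1462, 0.1582]
eef_rot: [[-1.0, -0.003, 0.001], [-0.003, 1.0, 0.001], [-0.001, 0.001, -1.0]]
ft_force: [-0.4, -1.6, -0.3]
width: 0.0185
grip_force: 0.0
```

Call:
play_rows(
  deltas="0 0 0 0.07 0.5 -0.5 0;0 0 0 0.13 0.95 -0.85 0;0 0 0 0.13 0.95 -0.85 0;0 0 0 0.13 0.95 -0.85 0",
)

```text
clock: 37.0
eef_pos: [0.5983, -0.0531, 0.2442]
eef_rot: [[-1.0, -0.003, 0.003], [-0.003, 1.0, -0.0], [-0.003, -0.0, -1.0]]
ft_force: [-0.0, -0.3, 0.1]
width: -0.0003
grip_force: 0.0
```

Call:
play_rows(
  deltas="0 0 0 0.07 0.5 0 0;0 0 0 0.13 0.95 0 0;0 0 0 0.13 0.95 0 0;0 0 0 0.13 0.95 0 0",
)

```text
clock: 37.4
eef_pos: [0.5842, 0.0398, 0.2409]
eef_rot: [[-1.0, -0.002, -0.002], [-0.002, 1.0, -0.0], [0.002, -0.0, -1.0]]
ft_force: [-0.2, -0.3, -0.1]
width: 0.0003
grip_force: 0.0
```

Run:
```python
from meas import *
T=cap('top');S=cap('side')
for N in((.4868,-.2677,.048),(.5555,-.2542,.048),(.6243,-.2403,.048)):
    a,b=[tag(c,proj(c,N),'cross',9) for c in(T,S)]; print(N,tri(T,a[0],S,b[0]),a[1],b[1])
for N in((.4645,.2457,.048),(.6045,.2538,.048)): print(N,tag(T,proj(T,N),'dot'),proj(T,N))
o=st();go(o,(.53,.402,.24))
cv2.imwrite('pics/v.png',cv2.cvtColor(np.hstack([T['color'][130:340,90:370],S['color'][130:340,160:400]]),cv2.COLOR_RGB2BGR))
```

```text
(0.4868, -0.2677, 0.048) (array([ 0.4873, -0.2665,  0.0464]), np.float64(0.0012416012561103004)) 139 134
(0.5555, -0.2542, 0.048) (array([ 0.5559, -0.254 ,  0.0472]), np.float64(0.0024689297923055674)) 137 123
(0.6243, -0.2403, 0.048) (array([ 0.6242, -0.2411,  0.049 ]), np.float64(0.0005580099923876879)) 141 111
(0.4645, 0.2457, 0.048) (array([166.5072, 258.7005]), np.int64(207)) (np.float64(163.83520031161095), np.float64(258.4734769311418))
(0.6045, 0.2538, 0.048) (array([161.8911, 210.4455]), np.int64(101)) (np.float64(161.82605788125846), np.float64(210.04876123361046))
t 37.5 tcp [0.5846 0.0385 0.2413] w -0.00021832497123282902 F [-0.3893 -0.9407  0.3612] gf 0.0
shift/100mm [0.5458 3.6347 0.0119]
```

View pics/v.png

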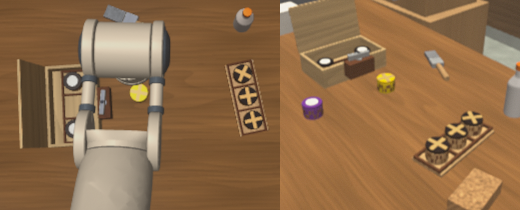

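All three crosses sit in the rack, at left-half (242,73), (248,97) and (254,120), and both dots are in the case. Now the lid.

Call:
play_rows(
  deltas="0 0 0 0.07 0.45 0 0;0 0 0 0.14 0.91 0 0;0 0 0 0.14 0.91 0 0",
)

```text
clock: 37.8
eef_pos: [0.5699, 0.1335, 0.2417]
eef_rot: [[-1.0, -0.003, -0.001], [-0.003, 1.0, 0.001], [0.001, 0.001, -1.0]]
ft_force: [-0.6, 0.2, 1.1]
width: -0.0002
grip_force: 0.0
```

Call:
play_rows(
  deltas="0 0 0 0.07 0.45 0 0;0 0 0 0.14 0.91 0 0;0 0 0 0.14 0.91 0 0",
)

```text
clock: 38.1
eef_pos: [0.5561, 0.2246, 0.2416]
eef_rot: [[-1.0, -0.003, -0.001], [-0.003, 1.0, 0.001], [0.001, 0.001, -1.0]]
ft_force: [0.5, -0.7, -0.3]
width: -0.0001
grip_force: 0.0
```

Call:
play_rows(
  deltas="0 0 0 0.07 0.45 0 0;0 0 0 0.14 0.91 0 0;0 0 0 0.14 0.91 0 0",
)

```text
clock: 38.4
eef_pos: [0.5422, 0.3155, 0.2415]
eef_rot: [[-1.0, -0.003, -0.0], [-0.003, 1.0, 0.001], [0.0, 0.001, -1.0]]
ft_force: [0.4, -0.7, 0.9]
width: 0.0
grip_force: 0.0
```

Call:
play_rows(
  deltas="0 0 0 0.07 0.45 0 0;0 0 0 0.14 0.91 0 0;0 0 0 0.14 0.91 0 0;0 0 0 0.14 0.91 0 0;0 0 0 0.14 0.91 0 0",
)

```text
clock: 38.9
eef_pos: [0.5292, 0.4018, 0.2419]
eef_rot: [[-1.0, 0.001, -0.0], [0.001, 1.0, -0.001], [0.0, -0.001, -1.0]]
ft_force: [-0.3, -0.2, 0.6]
width: -0.0001
grip_force: 0.0
```

Run:
```python
from meas import *
o=st();go(o,(.53,.402,.135));S=cap('side')
h=proj(S,o['eef_pos']+np.array([0,0,.035]));print('tip px',h)
```

```text
t 38.9 tcp [0.5292 0.4018 0.2419] w -6.27331601889479e-05 F [-0.2668 -0.1937  0.5571] gf 0.0
shift/100mm [-0.0087  0.003   1.0686]
tip px (np.float64(194.71631570011212), np.float64(103.16165439964216))
```

Call:
play_rows(
  deltas="0 0 0 -0.4 0 0 0;0 0 0 -0.4 0 0.3 0;0 0 0 -0.4 0 0.7 0;0 0 0 -0.4 0 1 0;0 0 0 -0.4 0 1 0;0 0 0 -0.4 0 1 0",
)

```text
clock: 39.55
eef_pos: [0.569, 0.4028, 0.1431]
eef_rot: [[-1.0, 0.0, 0.0], [0.0, 1.0, -0.0], [-0.0, -0.0, -1.0]]
ft_force: [-0.6, 0.1, 0.6]
width: 0.0001
grip_force: 0.0
```

Call:
play_rows(
  deltas="0 0 0 0 -0.15 0 0;0 0 0 0 -0.3 0 0;0 0 0 0 -0.45 0 0;0 0 0 0 -0.58 0 0;0 0 0 0 -0.7 0.03 0;0 0 0 0 -0.8 0.05 0;0 0 0 0 -0.8 0.05 0",
)

```text
clock: 40.25
eef_pos: [0.5681, 0.322, 0.1367]
eef_rot: [[-1.0, 0.0, -0.001], [0.0, 1.0, -0.001], [0.001, -0.001, -1.0]]
ft_force: [0.6, 0.3, -0.4]
width: -0.0001
grip_force: 0.0
```

Run:
```python
from meas import *
st();T=cap('top');S=cap('side')
im=np.hstack([cv2.resize(cv2.cvtColor(c['color'][y:y+140,x:x+130],cv2.COLOR_RGB2BGR),None,fx=3,fy=3) for c,x,y in((T,95,165),(S,150,80))])
cv2.imwrite('pics/lid.png',im)
```

```text
t 40.25 tcp [0.5681 0.322  0.1367] w -8.55880655766568e-05 F [ 0.5966  0.3353 -0.3716] gf 0.0
```

Call:
play_rows(
  deltas="0 0 0 0 -0.19 0.03 0;0 0 0 0 -0.37 0.06 0;0 0 0 0 -0.53 0.17 0;0 0 0 0 -0.69 0.3 0;0 0 0 0 -0.8 0.46 0;0 0 0 0 -0.92 0.63 0;0 0 0 0 -0.92 0.63 0",
)

```text
clock: 41.05
eef_pos: [0.567, 0.2296, 0.0723]
eef_rot: [[-1.0, 0.0, -0.004], [0.0, 1.0, -0.002], [0.004, -0.002, -1.0]]
ft_force: [0.5, 0.1, -0.2]
width: -0.0002
grip_force: 0.0
```

Run:
```python
from meas import *
st();T=cap('top');S=cap('side')
im=np.hstack([cv2.resize(cv2.cvtColor(c['color'][y:y+140,x:x+130],cv2.COLOR_RGB2BGR),None,fx=3,fy=3) for c,x,y in((T,95,165),(S,150,80))])
cv2.imwrite('pics/lid2.png',im)
```

```text
t 41.05 tcp [0.567  0.2296 0.0723] w -0.0001528198035368795 F [ 0.5208  0.1197 -0.1667] gf 0.0
```

View pics/lid2.png

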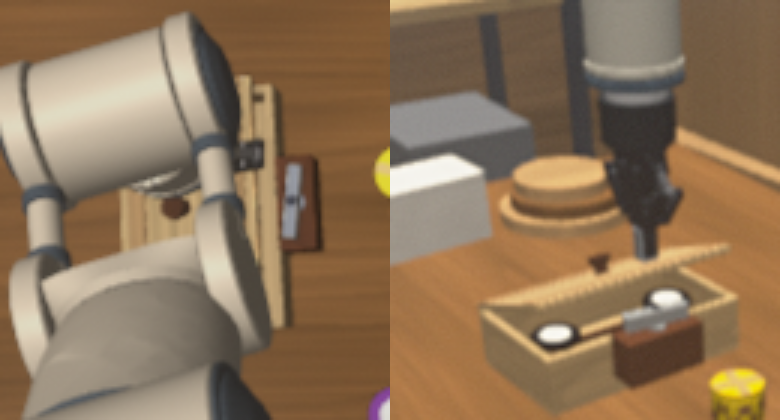

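The lid is swinging down as planned, with the fingertips resting on it at right-half (645,250) and the pots still in place. Now I'll press it shut, watching the force.

Call:
play_rows(
  deltas="0 0 0 0 -0.04 0.1 0;0 0 0 0 -0.07 0.2 0;0 0 0 0 -0.09 0.3 0;0 0 0 0 -0.09 0.34 0;0 0 0 0 -0.09 0.34 0",
)

```text
clock: 41.65
eef_pos: [0.5677, 0.2226, 0.0392]
eef_rot: [[-1.0, -0.001, -0.002], [-0.001, 1.0, -0.0], [0.002, -0.0, -1.0]]
ft_force: [0.8, 0.5, -0.3]
width: 0.0
grip_force: 0.0
```

Call:
play_rows(
  deltas="0 0 0 0 0 0.02 0;0 0 0 0 0 0.04 0;0 0 0 0 0 0.04 0",
)

```text
clock: 41.95
eef_pos: [0.5684, 0.2228, 0.0361]
eef_rot: [[-1.0, -0.001, 0.0], [-0.001, 1.0, 0.0], [-0.0, 0.0, -1.0]]
ft_force: [0.3, -0.1, 0.4]
width: 0.0004
grip_force: 0.0
```

Run:
```python
from meas import *
st()
```

```text
t 41.95 tcp [0.5684 0.2228 0.0361] w 0.0003925133548633297 F [ 0.3473 -0.1397  0.4277] gf 0.0
```

Call:
play_rows(
  deltas="0 0 0 0 0 0.02 0;0 0 0 0 0 0.02 0",
)

```text
clock: 42.15
eef_pos: [0.5685, 0.2228, 0.0341]
eef_rot: [[-1.0, -0.001, 0.0], [-0.001, 1.0, 0.0], [-0.0, 0.0, -1.0]]
ft_force: [-0.6, 0.2, 0.5]
width: -0.0002
grip_force: 0.0
```

Call:
play_rows(
  deltas="0 0 0 0 0 0.02 0;0 0 0 0 0 0.02 0",
)

```text
clock: 42.35
eef_pos: [0.5686, 0.2228, 0.0328]
eef_rot: [[-1.0, -0.001, 0.001], [-0.001, 1.0, 0.0], [-0.001, 0.0, -1.0]]
ft_force: [-3.0, -1.9, 11.4]
width: -0.0001
grip_force: 5.8
```

Call:
play_rows(
  deltas="0 0 0 0 0 0.01 0;0 0 0 0 0 0.01 0",
)

```text
clock: 42.55
eef_pos: [0.5687, 0.2228, 0.0327]
eef_rot: [[-1.0, -0.001, 0.001], [-0.001, 1.0, 0.0], [-0.001, 0.0, -1.0]]
ft_force: [-6.9, -3.1, 26.4]
width: -0.0001
grip_force: 13.5
```

The lid met firm resistance at tip height 70 mm, so it is shut. Next I'll go over to the turnbutton's outer (-y) side.

Call:
play_rows(
  deltas="0 0 0 0 0 -0.3 0;0 0 0 0 0 -0.6 0;0 0 0 0 0 -0.6 0;0 0 0 0.02 -0.4 -0.6 0;0 0 0 0.04 -0.96 -0.6 0;0 0 0 0.04 -0.96 -0.6 0;0 0 0 0.04 -0.96 -0.6 0",
)

```text
clock: 43.25
eef_pos: [0.5643, 0.1254, 0.0908]
eef_rot: [[-1.0, 0.002, -0.001], [0.002, 1.0, -0.0], [0.001, -0.0, -1.0]]
ft_force: [0.4, 0.0, -0.3]
width: -0.0
grip_force: 0.0
```

Run:
```python
from meas import *
o=st();go(o,(.5642,.125,.041))
T=cap('top')
# shut lid: wood region extent in case area, and turnbutton grey
h=cv2.cvtColor(T['color'],cv2.COLOR_RGB2HSV).astype(int)
g=((h[...,1]<90)&(h[...,2]>95))[210:260,180:205]
print([(ray(T,*(q+[180,210]),.091),n) for q,n in cc(g,10,400)])
```

```text
t 43.25 tcp [0.5643 0.1254 0.0908] w -3.217978871657154e-05 F [ 0.3689  0.0477 -0.3142] gf 0.0
shift/100mm [ 0.0007 -0.0041  0.4981]
[(array([0.4732, 0.1573, 0.091 ]), np.int32(243))]
```

Call:
play_rows(
  deltas="0 0 0 0 0 0.25 0;0 0 0 0 0 0.5 0;0 0 0 0 0 0.5 0;0 0 0 0 0 0.5 0",
)

```text
clock: 43.7
eef_pos: [0.5644, 0.1277, 0.0412]
eef_rot: [[-1.0, -0.002, -0.001], [-0.002, 1.0, 0.0], [0.001, 0.0, -1.0]]
ft_force: [0.1, -0.1, 0.9]
width: -0.0
grip_force: 0.0
```

Call:
play_rows(
  deltas="0 0 0 0 0.06 0 0;0 0 0 0 0.12 0 0;0 0 0 -0.05 0.17 0 0;0 0 0 -0.09 0.24 0 0;0 0 0 -0.1 0.33 0 0;0 0 0 -0.08 0.43 0 0;0 0 0 -0.05 0.49 0 0;0 0 0 -0.05 0.49 0 0",
)

```text
clock: 44.5
eef_pos: [0.5688, 0.1768, 0.0411]
eef_rot: [[-1.0, -0.002, -0.0], [-0.002, 1.0, 0.0], [0.0, 0.0, -1.0]]
ft_force: [0.3, 0.8, -0.0]
width: -0.0001
grip_force: 0.0
```

Call:
play_rows(
  deltas="0 0 0 0.06 0.06 0 0;0 0 0 0.1 0.09 0 0;0 0 0 0.12 0.11 0 0;0 0 0 0.12 0.11 0 0",
)

```text
clock: 44.9
eef_pos: [0.5569, 0.187, 0.0412]
eef_rot: [[-1.0, -0.001, -0.0], [-0.001, 1.0, 0.0], [0.0, 0.0, -1.0]]
ft_force: [0.4, -0.6, 0.3]
width: -0.0002
grip_force: 0.0
```

Run:
```python
from meas import *
o=st();S=cap('side')
h=cv2.cvtColor(S['color'],cv2.COLOR_RGB2HSV).astype(int)
x,y=map(int,proj(S,(.539,.17,.091)));m=((h[...,1]<70)&(h[...,2]>95))[y-15:y+15,x-20:x+20]
for q,n in cc(m,5,400): print(q+[x-20,y-15],n,ray(S,*(q+[x-20,y-15]),.091))
for r in h[y-12:y+10,x-16:x+18,1]//26: print(''.join('%X'%v for v in r))
```

```text
t 44.9 tcp [0.5569 0.187  0.0412] w -0.00016069486281658504 F [ 0.3842 -0.5763  0.3219] gf 0.0
[238.3492 183.2937] 126 [0.5315 0.1519 0.091 ]
4444444444444432222222222234445555
4444444444444432122222223344444455
4444444444444431122223334444333444
4444444444333431012222344433333334
5554444333333332001222343333333333
5555443333333432001222343333333333
5455443333333342001212343333333333
4444443333333343001222343333333334
4544433333333343001222344333344444
4544433333333332001222344344444444
4444433333333221001222344444444444
4444433433321100001212344444444444
4444333444320000000112344444444444
3344433333430000000123344444444444
4433333334431000000134444444444444
3333333444431000000023444444444444
3333444444443100000012345555544444
3344444444444321100000134555554444
4444444444444431100000013555555544
4444444444444431011000013555555554
4444444444444420001100013555555554
4444444444555531111111112555555454
```

Call:
play_rows(
  deltas="0 0 0 0.02 0 0 0;0 0 0 0.02 0 0 0",
)

```text
clock: 45.15
eef_pos: [0.5555, 0.1867, 0.0412]
eef_rot: [[-1.0, -0.001, 0.0], [-0.001, 1.0, 0.0], [-0.0, 0.0, -1.0]]
ft_force: [0.3, 0.8, -0.0]
width: 0.0
grip_force: 0.3
```

Call:
play_rows(
  deltas="0 0 0 0.01 0 0 0;0 0 0 0.01 0 0 0",
)

```text
clock: 45.35
eef_pos: [0.5546, 0.1867, 0.0412]
eef_rot: [[-1.0, -0.001, 0.0], [-0.001, 1.0, 0.0], [-0.0, 0.0, -1.0]]
ft_force: [1.3, 2.2, -0.5]
width: 0.0
grip_force: 0.8
```

Call:
play_rows(
  deltas="0 0 0 0.01 0 0 0;0 0 0 0.01 0 0 0",
)

```text
clock: 45.55
eef_pos: [0.5535, 0.1867, 0.0412]
eef_rot: [[-1.0, -0.001, 0.0], [-0.001, 1.0, 0.0], [-0.0, 0.0, -1.0]]
ft_force: [2.8, 1.2, 0.3]
width: -0.0004
grip_force: 1.1
```

Call:
play_rows(
  deltas="0 0 0 0.01 0 0 0;0 0 0 0.01 0 0 0",
)

```text
clock: 45.75
eef_pos: [0.5525, 0.1868, 0.0412]
eef_rot: [[-1.0, -0.001, 0.0], [-0.001, 1.0, 0.0], [-0.0, 0.0, -1.0]]
ft_force: [3.4, 3.0, -0.3]
width: -0.0001
grip_force: 1.6
```

Call:
play_rows(
  deltas="0 0 0 0.01 0 0 0;0 0 0 0.01 0 0 0",
)

```text
clock: 45.95
eef_pos: [0.5517, 0.1868, 0.0413]
eef_rot: [[-1.0, -0.001, 0.001], [-0.001, 1.0, 0.0], [-0.001, 0.0, -1.0]]
ft_force: [5.0, 3.5, -0.9]
width: -0.0002
grip_force: 2.3
```

Run:
```python
from meas import *
o=st()
```

```text
t 45.95 tcp [0.5517 0.1868 0.0413] w -0.00019077787147655901 F [ 5.0385  3.5088 -0.9149] gf 2.3000108648557216
```

Call:
play_rows(
  deltas="0 0 0 -0.1 0 0 0;0 0 0 -0.2 0 0 0;0 0 0 -0.2 0 -0.4 0;0 0 0 -0.2 0 -0.9 0;0 0 0 -0.2 0 -0.9 0;0 0 0 -0.2 0 -0.9 0",
)

```text
clock: 46.55
eef_pos: [0.5725, 0.1866, 0.1323]
eef_rot: [[-1.0, -0.001, 0.002], [-0.001, 1.0, 0.0], [-0.002, 0.0, -1.0]]
ft_force: [-0.0, -0.0, -0.2]
width: 0.0
grip_force: 0.0
```

Call:
play_rows(
  deltas="0 0 0 0 -0.5 0 0;0 0 0 0 -1 0 0;0 0 0 0 -1 0 0",
)

```text
clock: 46.85
eef_pos: [0.5709, 0.0816, 0.1299]
eef_rot: [[-1.0, 0.003, -0.003], [0.003, 1.0, -0.001], [0.003, -0.001, -1.0]]
ft_force: [0.0, 0.9, 0.2]
width: 0.0001
grip_force: 0.0
```

Call:
play_rows(
  deltas="0 0 0 0 -0.5 0 0;0 0 0 0 -1 0 0;0 0 0 0 -1 0 0",
)

```text
clock: 47.15
eef_pos: [0.5712, -0.0183, 0.13]
eef_rot: [[-1.0, 0.003, -0.002], [0.003, 1.0, -0.001], [0.002, -0.001, -1.0]]
ft_force: [0.9, 1.8, -0.2]
width: 0.0001
grip_force: 0.0
```

Call:
play_rows(
  deltas="0 0 0 0 -0.5 0 0;0 0 0 0 -1 0 0;0 0 0 0 -1 0 0;0 0 0 0 -1 0 0",
)

```text
clock: 47.55
eef_pos: [0.5711, -0.1141, 0.13]
eef_rot: [[-1.0, 0.002, -0.002], [0.002, 1.0, 0.001], [0.002, 0.001, -1.0]]
ft_force: [-0.0, 1.4, 0.2]
width: -0.0
grip_force: 0.0
```

Run:
```python
from meas import *
o=st();T=cap('top','f.png');S=cap('side','fs.png')
def axis(c,x0,y0,x1,y1):
    h=cv2.cvtColor(c['color'],cv2.COLOR_RGB2HSV).astype(int);m=((h[...,1]<75)&(h[...,2]>90))[y0:y1,x0:x1]
    n,l,s,q=cv2.connectedComponentsWithStats(m.astype(np.uint8));i=1+np.argmax(s[1:,4]);P=np.argwhere(l==i)[:,::-1]+[x0,y0]
    W=np.array([ray(c,u,v,.091)[:2] for u,v in P]);w,V=np.linalg.eigh(np.cov(W.T));d=V[:,1];pr=(W-W.mean(0))@d
    print(len(P),'mid',W.mean(0),'len',np.ptp(pr),'angle',np.degrees(np.arctan2(d[1],d[0])))
u,v=map(int,proj(T,(.539,.16,.091)));axis(T,u-18,v-18,u+18,v+18)
u,v=map(int,proj(S,(.539,.16,.091)));axis(S,u-20,v-16,u+20,v+12)
h=cv2.cvtColor(T['color'],cv2.COLOR_RGB2HSV).astype(int);u,v=map(int,proj(T,(.539,.16,.091)))
for r in h[v-16:v+17,u-22:u+18,1]//17: print(''.join('%X'%k for k in r))
```

```text
t 47.55 tcp [ 0.5711 -0.1141  0.13  ] w -4.227505262503684e-05 F [-0.005   1.4273  0.1754] gf 0.0
135 mid [0.5373 0.159 ] len 0.06811495350197455 angle 95.43770857088057
123 mid [0.5256 0.1409] len 0.09562886729071199 angle 84.578826241124
5555556666666655567778888888888888888888
5555556666666665567778898898888888888988
5555556666666655568888888898888888888888
5555555666666665568888888888888888888888
5555556666666655568888888888888888888888
5555556666666665568888888888889888888888
5555556666666655568888888888888888888888
5555556666666665568888888888888888888888
5555555666666665568888888888888888888888
5555555666666665568888888888888888888888
5555555666666665568888888888888788888888
5555555666666665568888888888888888888888
5555555666666655567888888888888888888888
5555555666666665567888855788765343468888
5555555666666665566664211100000000138888
5555555666654332210000000000001111018888
5555555666520000000111111000011100007888
5555555666501100110111111111000000017888
5555555666501111100000000000000012258888
5555555666510000000001000014567677888888
5555555666643334455677411137888878888888
5555555566666665556888744688888878888888
5555555666666665556888888888888878888888
5555555666666665556888888888888878888888
5555555666666666556888888888888878888888
5555555566666666556888888888888888888888
5555555566666665556888888888888888888888
5555555666666666556888888888888878888888
5555555666666665556888888888888778888888
5555555566666665556888888888888778888888
5555555566666666556788888888888878888888
5555555566666665556788888888888878888888
5555555566666666556788888888888878888888
```

Run:
```python
from meas import *
S=cap('side');T=cap('top')
for N in((.4868,-.2677,.048),(.5555,-.2542,.048),(.6243,-.2403,.048)):
    b=tag(S,proj(S,N),'cross',9); print(N,ray(S,*b[0],.048),b[1])
h=cv2.cvtColor(T['color'],cv2.COLOR_RGB2HSV).astype(int)
x0,y0=205,150;m=((h[...,1]<60)&(h[...,2]>140))[y0:320,x0:290];print('white blobs',[(ray(T,*(q+[x0,y0]),.04),n) for q,n in cc(m,60,160)])
print(env.close_job())
```

```text
(0.4868, -0.2677, 0.048) [ 0.4856 -0.2677  0.048 ] 140
(0.5555, -0.2542, 0.048) [ 0.554 -0.254  0.048] 131
(0.6243, -0.2403, 0.048) [ 0.6247 -0.2397  0.048 ] 116
white blobs [(array([0.7763, 0.0892, 0.04  ]), np.int32(62)), (array([ 0.5799, -0.0162,  0.04  ]), np.int32(158))]
the job is handed in; nothing more can be done
None
```

I've handed the job in, with no verdict returned: both dotted pots are in the case and all three crosses on the rack; the lid was then pressed shut (26 N of resistance) and the turnbutton turned to about 92°, against its stop.

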